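# Hook the vial basket out of the immersion can

### The arm

A 6-joint arm with a two-finger parallel gripper is mounted at the origin on the work surface. World frame = base frame: x ahead of the robot, y to its left, z up, the work surface at z = 0. Lengths are in m, angles in rad, forces in N, time in s.
With the tool pointing down it reaches from about 0.25 to 0.725 m from the base axis. Payload 4 kg.
Tool frame: the origin (TCP) lies between the finger pads; the fingertips stand 25 mm ahead of it and the grasp point (between the pads) lies 6 mm ahead of it; z points along the fingers, y is the line along which they close (so a half turn about z gives the same grasp; the last joint's range is limited). The gripper opens to 85 mm and grips with 20 to 120 N. Pads are 22 mm wide; open, the fingers measure 114 mm over their backs; the gripper's body (76 mm by 85 mm) begins 54 mm behind the grasp point. The pads swing forward as they close: fully open they stand 13 mm farther back than shut.
Start: joints at [-1.219, 0.241, 0.005, 1.335, 0, 1.571], TCP at [0.172, -0.469, 0.235] pointing down, gripper open.
Joint ranges: [-2.72, 2.72], [-1.05, 1.87], [-1.09, 1.28], [-1.99, 2.15], [-1.42, 1.44], [-3.14, 3.14]. Speed limits (rad/s): [2.79, 2.79, 3.14, 3.14, 3.14, 3.14].

### API

Orientations are given as a unit quaternion [x, y, z, w].
In Python, from workcell import bot gives the robot as it stands. The module is installed in compiled form; this text tells all that it offers.
- The arm moves only by the shell command python3 -m pendant 'ROWS'. ROWS is JSON, one flat list of numbers, 7 for each row, row after row: the shift along the tool's x, y, z normalised to -1 to 1, where 1 is 0.5 m, then the turn, a rotation vector about the tool's x, y, z normalised to -1 to 1, where 1 is 180 degrees, then the opening, from 0 (shut) to 1 (fully open). In form: [tx, ty, tz, ax, ay, az, fingers, tx, ty, tz, ax, ay, az, fingers, ...]. A call has exactly 10 rows; each row is the pose to reach, as a shift and turn from the pose commanded when the call began, along the tool's axes at that moment, turning the shorter way round; what a row does not reach only later rows make up. A row lasts 1/12 s, in which the tool goes at most 41.7 mm and 7.16 degrees, less where a joint would pass 70% of its speed; a pose out of reach is approached as far as the arm can. A call with a number of a shift or a turn outside -1 to 1 is refused whole. A call with a gripper value outside its range is refused whole. The fingers move at their own pace and stop on an object; the grip force is fixed at half the most. Time passes only in rows, so rows that repeat a pose let the fingers close, or fill a call up. It gives the time, the measured TCP pose, the force, the opening and the grip force at its end, in the units of the state.
- bot.get_obs(): the state, without advancing time (a new reading comes with each control period).
- bot.camera(name): name is "side" or "top"; returns a dict with "pixels" (400x640x3 uint8, red, green, blue), "mtx" (3x3 intrinsics, pixels), "cam_to_world" (4x4, takes a point from camera to world coordinates). Camera axes: x right, y up, looking along -z (the intrinsics and any distortion apply to the point x, -y, -z); pixel columns grow to the right and rows downward; lengths in m; the calibration is good to about 2 mm. A picture is of the moment at which its call begins. There is no depth.
- bot.job_done(): hands the job in; it is judged then, once.
The state is a dict: "clock": time; "joint_pos": joint angles; "joint_vel": joint speeds; "tau": joint torques, N m; "eef_pos": TCP position; "tool_rot": TCP orientation; "ft_force": force on the tool from outside, world axes, zero at the start; "ft_torque": the same for the moment, N m; "grip_width": finger opening in m; "grasp_force": force on a finger pad.
Only numpy, scipy, OpenCV 4.12 (cv2) and the standard library are available. Lean on these libraries where they do the work, as an engineer would, in place of code of your own. Each camera call takes 0.05 s, during which the arm holds its last target. There are 200 camera calls.

### The job

Take the hook rod from its fork stand and use it to fetch the small vial basket hanging deep in the tall steel can: slide the basket's bar along to the open end of its ledges and lift it out, feeling for the stop and forcing nothing. Set the basket down gently, upright and unhooked, inside the drip tray, then hang the rod back in its fork. The vials are sterile, so only the hook may touch the basket, never the gripper, and leave the other things on the bench alone.

Things in the scene. Friction and masses are not known exactly. Their poses are not given: they have to be found in the camera images.
- rod: Hook rod, 0.13 kg, hanging upright by its collar on the fork. Origin: shaft axis, at the collar's underside; z up. Steel collar 36 mm diameter, z 0 to 6. Above it a black square handle 16 x 16 mm, z 6 to 51 (grip it from above, near z 30). Below it a round shaft, 8 mm diameter, ending in a J hook towards the rod's +x, which at the start is the fork's +x within 0.1 rad.
- hook (a point): The hook of the rod: this point is the middle of the throat's floor (rod x 9, z -85 mm; axes as the rod's). The foot, 7 mm thick, runs from the shaft to a toe centred at rod x 18; underside at rod z -92, toe tip at z -74.5. Clear throat between shaft and toe 10.5 mm.
- basket: Steel vial basket, 0.17 to 0.34 kg, 36 x 36 mm, 30 mm high, four vials below its rim. Origin: centre of underside, z up. At the start it hangs in the can by the ends of its lifting bar, underside 12 mm above the bench, its axes parallel to the can's.
- bar (a point): Peak of the basket's lifting bar (basket z 74, centreline; axes as the basket's). The round bar, 6 mm thick, with square ends, runs along the basket's y to +-33, centreline at z 66, on two uprights at y +-17; in the middle an inverted-V kink, 16 mm wide, peaks here, so a hook under it centres itself. Between basket rim (z 30) and the straight bar's underside 33 mm are free.
- canister: Tall open steel can, fixed, 130 (x) x 82 (y) x 130 mm high, inside 124 x 76. Origin: centre of underside, z up. On the -x side of the basket's bar at least 40 mm are free for lowering a hook. Hook and can, like hook and basket, must not press each other above 12 N.
- ledges (a point): Middle of the can at ledge height, 75 mm up; axes as the can's. A dark ledge along each long wall (50 mm gap between) carries a bar end. A lip 9 mm above it stops lifting, except at the +x end: a 9 mm opening before an upright stop. Slide the bar (14 to 34 mm) in +x until it meets the stop (3 mm clear of the lip), then straight up.
- mouth (a point): Centre of the can's mouth, 130 mm up; axes as the can's. The ledge frame is set anywhere in a 24 mm range along x in the can, and the basket anywhere on it, so the distance to the stop is not measured: feel for it. Sliding drag is at most 4 N, brief stick peaks 8 N; the stop is rigid, so push again if unsure; 12 N is too much.
- tray: Shallow open steel drip tray, fixed, 130 (x) x 110 (y) x 14 mm high, walls and floor 4 mm. Origin: centre of its underside; a basket standing in it has its underside 4 mm higher.
- fork: Fork stand, fixed. Origin: the rod's place, at bench level; z up, +x to the post (near face at x 38). Two level prongs, tops at z 120, y 10 to 24 and -10 to -24, run from x -22 to the post; the 20 mm slot between them is open to -x and upward. The rod hangs with shaft in the slot, collar on both prongs, axis within 20 mm of the origin. Base plate 10 mm thick.
- dishes: Bystander: stack of four covered culture dishes, 94 mm diameter, 62 mm high. Origin: centre of underside. Leave alone.
- washbottle: Bystander: white wash bottle with blue cap and spout, 68 mm diameter, 180 mm high. Origin: centre of underside. Leave alone.
- burner: Bystander: small glass spirit burner with a dark cap, 72 mm diameter, 77 mm high. Origin: centre of underside. Leave alone.
Mind the look-alikes: they are no part of the job. What is shaped like the rod but blue, orange or red is not meant.

How it is judged:
By the outcome, as a careful person would: the job done as asked, in the order asked, and still so for the second after the job is handed in, with the robot touching nothing.
It also fails if it takes over 67 s, if anything falls off the work surface, if the arm or the gripper's body presses on something with over 40 N, if the wrist force passes 120 N, or if a joint passes its speed limit or range.

## Working session

There is one attempt and no reset: what is moved stays moved. The work goes in short steps, Python scripts to look and compute and a shell command to move; the robot and the scene stay as the last step left them, time stands still between calls to the robot, and variables do not carry over. Pictures are saved under pics/ and viewed, at most 12 in all, crops included, and the job is handed in when it is done.

```bash
mkdir -p pics; python3 - <<'E'
from workcell import bot
import cv2,numpy as np
for n in("top","side"):
    c=bot.camera(n); cv2.imwrite(f"pics/{n}0.png",c["pixels"][:,:,::-1]); print(n,np.round(c["mtx"],1).tolist(),np.round(c["cam_to_world"],3).tolist(),c.keys())
o=bot.get_obs();print({k:np.round(v,3).tolist() for k,v in o.items()})
E
```

```text
top [[365.7, 0.0, 322.1], [0.0, 365.7, 198.3], [0.0, 0.0, 1.0]] [[0.018, 0.99, -0.137, 0.476], [-1.0, 0.017, -0.01, 0.022], [-0.007, 0.138, 0.99, 0.943], [0.0, 0.0, 0.0, 1.0]] dict_keys(['pixels', 'mtx', 'cam_to_world'])
side [[384.7, 0.0, 323.9], [0.0, 384.7, 199.0], [0.0, 0.0, 1.0]] [[-0.981, 0.119, -0.156, 0.426], [-0.195, -0.517, 0.834, 0.95], [0.018, 0.848, 0.53, 0.683], [0.0, 0.0, 0.0, 1.0]] dict_keys(['pixels', 'mtx', 'cam_to_world'])
{'clock': 0.1, 'joint_pos': [-1.219, 0.241, 0.004, 1.335, 0.0, 1.571], 'joint_vel': [-0.001, 0.0, 0.002, -0.001, -0.001, 0.0], 'tau': [-0.0, -37.314, 25.301, 0.011, -0.0, -0.0], 'eef_pos': [0.172, -0.469, 0.235], 'tool_rot': [0.985, 0.175, -0.0, -0.001], 'ft_force': [0.003, 0.495, 0.279], 'ft_torque': [0.019, -0.005, 0.021], 'grasp_force': 0.0, 'grip_width': 0.085}
```

View pics/top0.png

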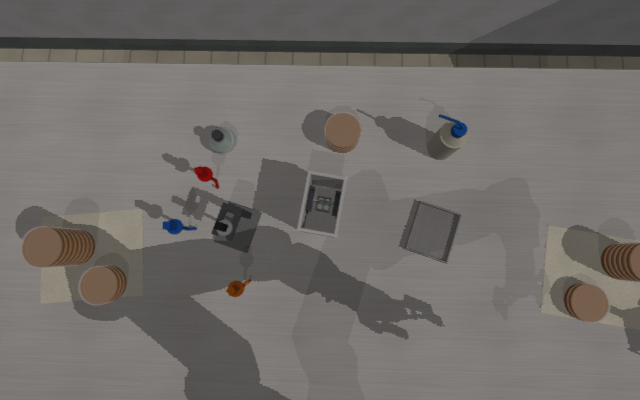

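View pics/side0.png

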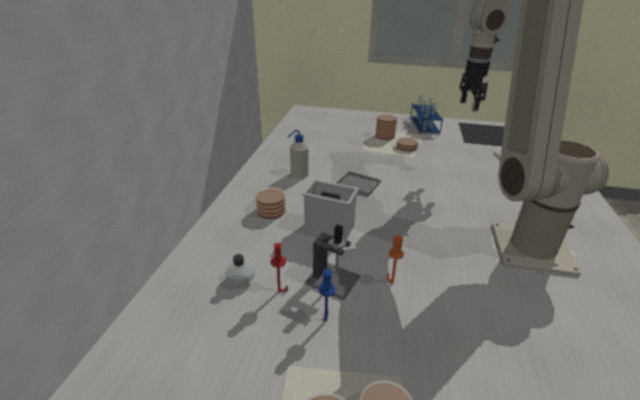

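Top view: the can is at (322,203), the fork at (236,226), the tray at (431,231). Rod candidates are:
- Black handle with steel collar on the fork, (225,228) top and (338,233) side. This is the one, by the description.
- Blue, (174,227).
- Red, (205,174).
- Orange, (236,288).

I'll check with one close crop.

```bash
python3 - <<'E'
import cv2,numpy as np
t=cv2.imread("pics/top0.png");s=cv2.imread("pics/side0.png")
a=cv2.resize(t[165:255,200:350],None,fx=5,fy=5,interpolation=cv2.INTER_CUBIC)[:, :750]
cv2.imwrite("pics/c1.png",cv2.convertScaleAbs(a,alpha=1.6,beta=20))
b=cv2.resize(s[175:295,295:405],None,fx=5,fy=5,interpolation=cv2.INTER_CUBIC)
cv2.imwrite("pics/c2.png",cv2.convertScaleAbs(b,alpha=1.5,beta=20))
E
```

```text
(no output)
```

View pics/c1.png

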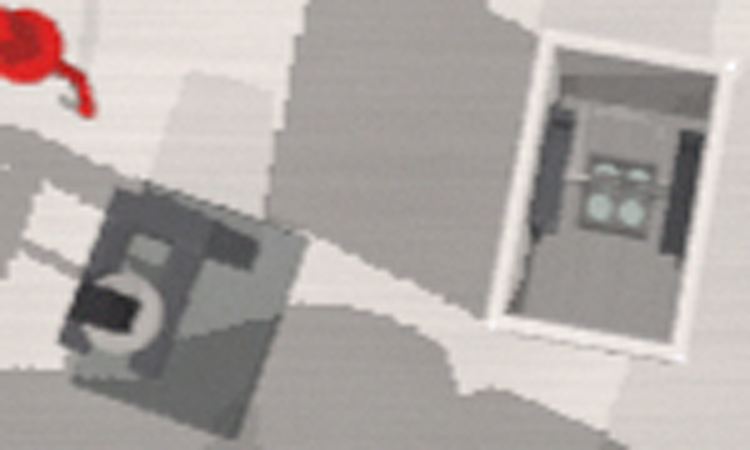

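View pics/c2.png

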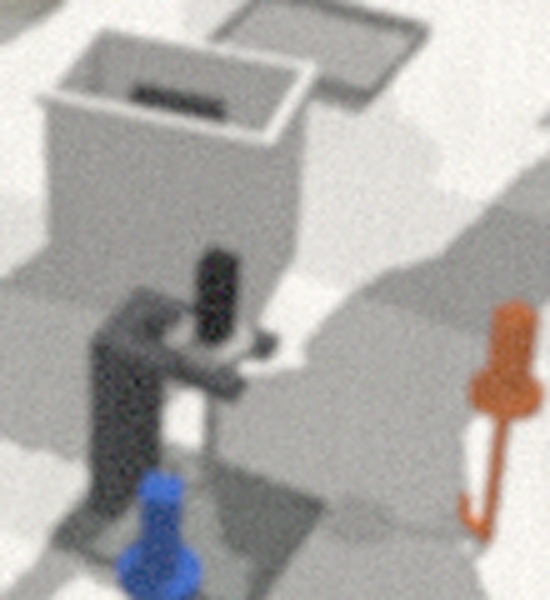

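The crop confirms the choice: black square handle (crop 105,305) on a bright collar (122,313), on the fork. The can's dark ledges and the bar (crop y≈180) are visible. Next I fit poses from corner pixels in both views.

```bash
cat > h.py <<'E'
from workcell import bot
import cv2,numpy as np
from scipy.optimize import least_squares
C={n:bot.camera(n) for n in("top","side")}
def proj(n,P):
    c=C[n];T=np.linalg.inv(c["cam_to_world"]);p=np.atleast_2d(P)@T[:3,:3].T+T[:3,3]
    q=(p*[1,-1,-1])@c["mtx"].T;return q[:,:2]/q[:,2:]
def ray(n,uv,z):
    c=C[n];d=np.linalg.inv(c["mtx"])@[*uv,1];d=c["cam_to_world"][:3,:3]@(d*[1,-1,-1]);o=c["cam_to_world"][:3,3]
    return (o+d*(z-o[2])/d[2])[:2]
def world(p,L):
    L=np.atleast_2d(L);x,y,a=p;c,s=np.cos(a),np.sin(a);return np.c_[x+c*L[:,0]-s*L[:,1],y+s*L[:,0]+c*L[:,1],L[:,2]]
def fit(obs,p0):  # obs {cam:(local pts, pixels)}
    f=lambda p:np.concatenate([(proj(n,world(p,L))-uv).ravel() for n,(L,uv) in obs.items()])
    r=least_squares(f,p0,x_scale=[.01,.01,.1],loss="soft_l1");return r.x,f(r.x)
T=lambda a:np.array(a)/5+[200,165]
S=lambda a:np.array(a)/5+[295,175]
E
python3 - <<'E'
from h import *
R=np.round
L=np.array([[65,41,130],[65,-41,130],[-65,-41,130],[-65,41,130]])/1e3
can,r=fit({"top":(L,T([[545,35],[733,65],[683,358],[492,325]])),"side":(L,S([[40,97],[103,30],[318,65],[268,143]]))},[.48,.02,-.17]);print("can",R(can,4),R(r,1))
L=np.array([[65,55,14],[65,-55,14],[-65,-55,14],[-65,55,14]])/1e3
tr,r=fit({"top":(L,np.array([[417,201],[460,210],[446,262],[401,248.]]))},[.42,-.25,-.25]);print("tray",R(tr,4),R(r,1))
cr,sr=C["top"],0
for nm,n,uv,z in[("collar","top",T([122,313]),.126),("collar","side",S([210,338]),.126),("handle","top",T([92,303]),.171),("handle","side",S([220,256]),.171)]: print(nm,n,R(ray(n,uv,z),4))
for uv in([120,180],[305,240],[237,438],[65,375]): print("base",R(ray("top",T(uv),.01),4))
c,s=np.cos(can[2]),np.sin(can[2]);M=np.array([[c,s],[-s,c]])
def loc(uv,z): return R((M@(ray("top",T(uv),z)-can[:2]))*1e3,1)
for nm,uv,z in[("barL",[580,178],.078),("barR",[662,184],.078),("ledgeL top",[562,105],.087),("ledgeL bot",[538,235],.087),("ledgeR top",[690,130],.087),("ledgeR bot",[672,255],.087)]: print(nm,loc(uv,z))
im=C["top"]["pixels"][172:240,296:350,::-1]
im=cv2.resize(im,None,fx=11,fy=8.8,interpolation=cv2.INTER_NEAREST)
cv2.imwrite("pics/c3.png",cv2.convertScaleAbs(im,alpha=2.2,beta=0))
E
```

```text
can [ 0.5765  0.0298 -0.1577] [ 0.3  0.6 -1.7  0.8 -1.5 -0.9  0.3 -0.8  1.5 -1.6 -0.3 -1.5 -0.9 -0.1
  0.7 -1.4]
tray [ 0.5285 -0.2464 -0.2861] [ 0.1 -1.6 -1.2  2.2 -0.2 -0.4  2.3  0.3]
collar top [0.5196 0.2471]
collar side [0.5228 0.2535]
handle top [0.5212 0.2476]
handle side [0.5204 0.2503]
base [0.5942 0.2839]
base [0.5648 0.1871]
base [0.4638 0.2174]
base [0.4938 0.3064]
barL [11.3 17. ]
barR [ 15.3 -22. ]
ledgeL top [43.1 31.2]
ledgeL bot [-19.9  31.3]
ledgeR top [ 41.8 -30.6]
ledgeR bot [-18.2 -32.4]
```

View pics/c3.png

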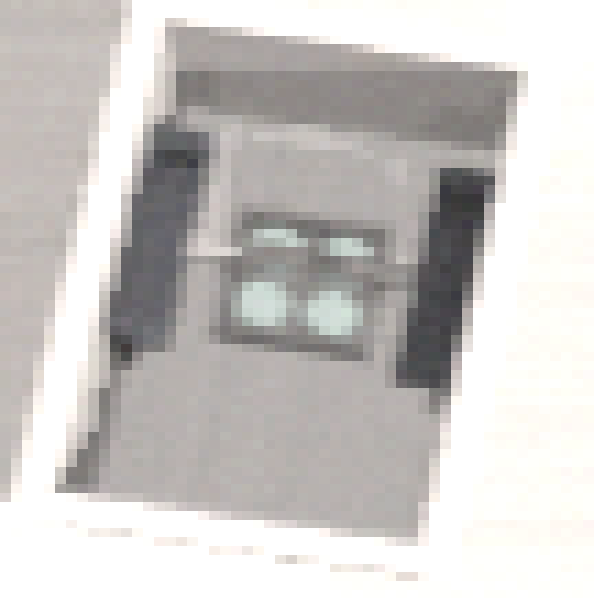

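The picture shows the ledges spanning can x −20..43 and the bar at about 13. A darker notch at the top of the left ledge, (180,160), suggests the open end is at the far side. I check this by intensity profile.

```bash
python3 - <<'E'
from h import *
can=[.5765,.0298,-.1577]
G=np.mean([cv2.cvtColor(bot.camera("top")["pixels"],cv2.COLOR_RGB2GRAY).astype(float) for _ in range(6)],0)
Gs=np.mean([cv2.cvtColor(bot.camera("side")["pixels"],cv2.COLOR_RGB2GRAY).astype(float) for _ in range(6)],0)
np.save("G.npy",G)
print("L");print(np.round(G[182:216,304:318]).astype(int))
print("R");print(np.round(G[186:220,328:344]).astype(int))
print("side");print(np.round(Gs[186:200,314:348]).astype(int))
E
```

```text
L
[[ 87  96 118 132 127 113  97  84  55  56  56  59  63  62]
 [ 88 103 125 131 122 103  97  83  57  60  59  60  62  63]
 [ 87 108 132 130 120 102  95  80  64  76  72  65  65  65]
 [ 90 110 131 131 119  96  79  57  69  81  81  80  82  80]
 [ 90 111 132 128 114  82  49  51  63  73  77  79  86  87]
 [ 96 118 132 127 109  74  47  47  46  46  55  76  91  87]
 [100 124 131 124 103  72  46  45  44  44  53  76  89  86]
 [ 97 126 131 122  94  61  34  32  33  34  44  71  86  80]
 [104 132 132 119  86  53  39  36  34  31  48  77  86  80]
 [109 132 130 118  82  44  42  43  44  42  58  83  88  80]
 [112 132 127 109  74  42  42  44  44  44  59  83  87  80]
 [126 132 124 102  71  44  44  44  44  44  68  91  87  80]
 [126 131 121  90  48  44  47  47  47  50  72  92  87  80]
 [133 132 122  89  47  46  47  47  46  51  73  91  87  77]
 [133 131 119  84  45  43  46  46  46  61  84  92  86  70]
 [132 126 112  82  44  44  47  46  46  62  83  91  85  69]
 [132 127 108  74  46  47  47  47  52  75  92  89  82  65]
 [131 121  98  70  44  47  46  46  57  83  97  92  84  66]
 [132 122  89  47  43  47  47  46  6
[... 4469 characters left out ...]
 120 122 118 116 109  96  81  65  54  44  43  39  37  34  33  32  33
   33  36  36  40  44  47  50  63  80  88  90  90  91  91  91  89]
 [118 121 124 125 127 124 119 112 102  93  84  75  70  62  56  48  41  40
   36  35  32  34  32  32  37  57  75  89  92  91  91  90  91  91]
 [101 104 106 112 116 120 122 123 121 119 118 114 105  99  92  85  73  68
   61  54  46  40  37  34  36  53  75  87  92  90  91  90  92  90]
 [ 90  91  94  96  97 101 106 110 114 117 120 120 122 120 119 114 108 104
   98  89  81  74  67  57  48  60  77  88  91  90  89  88  90  89]
 [ 90  89  89  90  89  91  91  93  98 101 104 108 110 115 117 117 122 119
  120 115 113 110 104  95  84  84  93  99  96  96  92  89  88  92]]
```

Both ledges show a solid block, a dark gap and then the lip at the image-top end, so the can's +x is yaw ≈ −0.16 and the distance to the stop is about 25 mm. I refine the can, bar and rod positions below pixel level.

```bash
python3 - <<'E'
from h import *
from scipy.optimize import minimize
R=np.round
Gs={"top":np.load("G.npy").astype(np.float32),"side":np.mean([cv2.cvtColor(bot.camera("side")["pixels"],cv2.COLOR_RGB2GRAY).astype(np.float32) for _ in range(4)],0)}
np.save("Gs.npy",Gs["side"])
t=np.linspace(-1,1,60);a,b,z=.0635,.0395,.13
ring=np.array([[x*a,s*b,z] for x in t for s in(1,-1)]+[[s*a,y*b,z] for y in t for s in(1,-1)])
def sc(p,n,h):
    uv=proj(n,world(p,ring)).astype(np.float32)
    return -cv2.remap(h[n],uv[:,:1],uv[:,1:],cv2.INTER_CUBIC).mean()
H={n:cv2.GaussianBlur(g,(0,0),.8) for n,g in Gs.items()}
def best(ns):
    return min((minimize(lambda q:sum(sc([q[0]/100,q[1]/100,q[2]/10],n,H) for n in ns),[57.65+dx,2.98+dy,-1.6+da],method="Nelder-Mead") for dx in(-.4,0,.4) for dy in(-.4,0,.4) for da in(-.2,.2)),key=lambda r:r.fun)
for ns in(["top"],["side"],["top","side"]):
    r=best(ns);print(ns,R(r.x*[10,10,.1],2),R(r.fun,1))
can=r.x*[.01,.01,.1]
for uv in([315.5,200.1],[332,201.2]):
    q=ray("top",uv,.080)-can[:2];c,s=np.cos(can[2]),np.sin(can[2]);print("bar local mm",R([(c*q[0]+s*q[1])*1e3,(-s*q[0]+c*q[1])*1e3],1))
# rod: collar blob / handle
g=Gs["top"];print(R(g[215:240,212:236]).astype(int))
E
```

```text
['top'] [ 5.7788e+02  2.9420e+01 -1.6000e-01] -120.8
['side'] [ 5.8044e+02  3.0510e+01 -1.8000e-01] -124.8
['top', 'side'] [ 5.7857e+02  2.9540e+01 -1.7000e-01] -244.4
bar local mm [ 9.8 18.4]
bar local mm [ 14.4 -20.7]
[[125 128 128 128 128 110  59  46  45  43  43  42  40  55  73  74  76  77
   77  77  76  68  51  47]
 [104 123 125 128 127 104  48  46  46  43  43  42  44  51  54  61  73  74
   77  78  74  61  47  46]
 [ 88  88 104 123 116  87  46  47  45  43  42  40  52  63  54  53  54  62
   74  74  68  52  46  46]
 [ 88  87  88  86  77  58  47  46  43  41  41  44  60  70  56  53  53  53
   53  54  54  50  46  47]
 [ 95  93  88  82  61  38  45  40  32  42  49  55  70  81  74  59  56  53
   53  52  50  47  46  46]
 [127 117  96  85  52  32  34  41  56  77  90  90  91  91  89  82  69  57
   54  52  48  46  46  46]
 [126 125 125 104  44  29  38  65  86  87  87  90  92  91  90  89  88  77
   56  50  47  46  47  47]
 [124 124 115  80  24  22  22  35  46  50  70  86  90  90  90  90  93  92
   72  50  46  46  47  46]
 [124 124 104  44  23  23  22  25  22  21  24  47  74  85  86  88  94  9
[... 945 characters left out ...]
49  46  46  46  53  78  98  98  98  98  97  98  99  99  99  93  76
   55  46  46  42  44  53]
 [100  71  54  50  45  45  64  84  93  95  96  97  97  96  96  91  75  54
   45  45  45  42  47  53]
 [124 110  84  70  49  56  70  76  77  81  86  89  87  81  69  52  47  46
   46  45  43  43  51  54]
 [114  88  88  82  75  75  74  74  74  74  74  74  74  67  50  48  47  46
   45  45  43  47  53  54]
 [112  88  85  78  76  74  75  75  75  74  74  75  75  66  46  47  47  47
   46  45  44  50  54  54]
 [ 89  90  82  71  74  75  75  74  74  74  74  75  73  62  50  48  47  46
   46  42  42  51  53  53]
 [ 88  88  81  71  74  74  73  74  75  74  73  74  74  70  63  50  48  47
   45  43  47  53  53  53]]
```

```bash
cat > go.py <<'E'
# usage: go.py x y z yaw(tool x)  -> normalised tool-frame shift/turn from the measured pose
import sys,numpy as np
from scipy.spatial.transform import Rotation as Ro
from workcell import bot
o=bot.get_obs();R=Ro.from_quat(o["tool_rot"])
x,y,z,a=map(float,sys.argv[1:5])
Rt=Ro.from_euler("z",a)*Ro.from_quat([1,0,0,0])
print("clk",round(o["clock"],2),"pos",np.round(o["eef_pos"],4),"F",np.round(o["ft_force"],2),"M",np.round(o["ft_torque"],3))
print(np.round(R.inv().apply(np.array([x,y,z])-o["eef_pos"])/.5,4),np.round((R.inv()*Rt).as_rotvec()/np.pi,4))
E
python3 go.py .36 -.08 .26 -.29; python3 go.py .52 .248 .235 -.29
python3 - <<'E'
from h import *
print(ray("top",[218.4,226.2],.171),ray("top",[224.4,227.4],.126))
E
```

```text
clk 1.2 pos [ 0.1723 -0.4694  0.2354] F [ 0.37 -0.03  0.11] M [ 0.014 -0.029  0.005]
[ 0.6208 -0.6017 -0.0492] [-0.     -0.      0.2043]
clk 1.2 pos [ 0.1723 -0.4694  0.2354] F [ 0.37 -0.03  0.11] M [ 0.014 -0.029  0.005]
[ 1.1472e+00 -1.1073e+00  8.0000e-04] [-0.     -0.      0.2043]
[0.51992277 0.24756351] [0.52004606 0.24713462]
```

```bash
python3 -m pendant '[0.62,-0.60,-0.05,0,0,0.04,1, 0.62,-0.60,-0.05,0,0,0.08,1, 0.62,-0.60,-0.05,0,0,0.12,1, 0.62,-0.60,-0.05,0,0,0.16,1, 0.62,-0.60,-0.05,0,0,0.204,1, 0.62,-0.60,-0.05,0,0,0.204,1, 0.62,-0.60,-0.05,0,0,0.204,1, 0.62,-0.60,-0.05,0,0,0.204,1, 0.62,-0.60,-0.05,0,0,0.204,1, 0.62,-0.60,-0.05,0,0,0.204,1]'; python3 go.py .52 .2475 .235 -.29
```

```text
clock: 2.13
eef_pos: [0.3451, -0.1109, 0.2589]
tool_rot: [0.99, -0.144, 0.001, 0.0]
ft_force: [1.2, -1.3, -0.6]
grip_width: 0.0853
grasp_force: 0.0
clk 2.13 pos [ 0.3451 -0.1109  0.2589] F [ 1.16 -1.26 -0.56] M [-0.027 -0.088 -0.036]
[ 0.1305 -0.7869  0.0479] [ 0.     -0.0004  0.0001]
```

```bash
python3 -m pendant '[0.12,-0.76,0.04,0,0,0,1, 0.12,-0.76,0.04,0,0,0,1, 0.12,-0.76,0.04,0,0,0,1, 0.12,-0.76,0.04,0,0,0,1, 0.12,-0.76,0.04,0,0,0,1, 0.12,-0.76,0.04,0,0,0,1, 0.12,-0.76,0.04,0,0,0,1, 0.12,-0.76,0.04,0,0,0,1, 0.12,-0.76,0.04,0,0,0,1, 0.12,-0.76,0.04,0,0,0,1]';  python3 go.py .52 .2475 .156 -.29
```

```text
clock: 2.97
eef_pos: [0.4073, -0.0906, 0.2439]
tool_rot: [0.993, -0.121, 0.002, -0.016]
ft_force: [0.0, -0.6, 0.5]
grip_width: 0.0853
grasp_force: 0.0
clk 2.97 pos [ 0.4073 -0.0906  0.2439] F [ 0.04 -0.59  0.52] M [0.034 0.009 0.022]
[ 0.0572 -0.7043  0.1993] [-0.0105  0.0005  0.0154]
```

```bash
python3 -c "
from workcell import bot;import numpy as np
o=bot.get_obs();print(np.round(o['joint_pos'],3),np.round(o['joint_vel'],3))"
```

```text
[-0.243  0.073 -0.174  1.324  0.033  3.141] [ 0.011  0.077  0.061 -0.016 -0.    -0.002]
```

```bash
python3 go.py .45 .08 .26 .9
```

```text
clk 2.97 pos [ 0.4073 -0.0906  0.2439] F [ 0.04 -0.59  0.52] M [0.034 0.009 0.022]
[ 0.0012 -0.3526 -0.0205] [-0.0095 -0.0058 -0.3634]
```

```bash
python3 -m pendant '[0,-0.04,-0.02,0,0,-0.04,1, 0,-0.08,-0.02,0,0,-0.08,1, 0,-0.12,-0.02,0,0,-0.12,1, 0,-0.16,-0.02,0,0,-0.16,1, 0,-0.20,-0.02,-0.004,-0.002,-0.20,1, 0,-0.24,-0.02,-0.005,-0.003,-0.24,1, 0,-0.28,-0.02,-0.006,-0.004,-0.28,1, 0,-0.32,-0.02,-0.008,-0.005,-0.32,1, 0,-0.35,-0.02,-0.0095,-0.006,-0.36,1, 0,-0.35,-0.02,-0.0095,-0.006,-0.36,1]';  python3 go.py .5 .18 .24 2.1
```

```text
clock: 3.8
eef_pos: [0.4494, 0.0817, 0.2598]
tool_rot: [0.901, 0.434, 0.0, -0.0]
ft_force: [0.5, 0.3, -1.1]
grip_width: 0.0855
grasp_force: 0.0
clk 3.8 pos [0.4494 0.0817 0.2598] F [ 0.52  0.27 -1.15] M [-0.006  0.001  0.039]
[ 0.2168 -0.0436  0.0398] [-1.00e-04 -2.00e-04 -3.83e-01]
```

```bash
python3 -m pendant '[0.02,0,0,0,0,-0.039,1, 0.05,-0.01,0.01,0,0,-0.078,1, 0.08,-0.02,0.01,0,0,-0.117,1, 0.10,-0.02,0.02,0,0,-0.156,1, 0.13,-0.03,0.02,0,0,-0.195,1, 0.16,-0.03,0.03,0,0,-0.234,1, 0.19,-0.04,0.04,0,0,-0.273,1, 0.217,-0.044,0.04,0,0,-0.312,1, 0.217,-0.044,0.04,0,0,-0.351,1, 0.217,-0.044,0.04,0,0,-0.383,1]';  python3 go.py .52 .2475 .22 2.8516
```

```text
clock: 4.63
eef_pos: [0.5, 0.1774, 0.2393]
tool_rot: [0.499, 0.867, -0.001, -0.0]
ft_force: [-0.4, -0.7, 0.1]
grip_width: 0.0854
grasp_force: 0.0
clk 4.63 pos [0.5    0.1774 0.2393] F [-0.35 -0.67  0.14] M [ 0.024 -0.019 -0.004]
[0.1011 0.105  0.0384] [-5.000e-04 -2.000e-04 -2.401e-01]
```

```bash
python3 -m pendant '[0.02,0.02,0.01,0,0,-0.039,1, 0.04,0.04,0.02,0,0,-0.078,1, 0.06,0.06,0.03,0,0,-0.117,1, 0.08,0.08,0.038,0,0,-0.156,1, 0.10,0.10,0.038,0,0,-0.195,1, 0.10,0.10,0.038,0,0,-0.22,1, 0.10,0.10,0.038,0,0,-0.24,1, 0.10,0.10,0.038,0,0,-0.24,1, 0.10,0.10,0.038,0,0,-0.24,1, 0.10,0.10,0.038,0,0,-0.24,1]';  python3 go.py .52 .2475 .156 2.8516
```

```text
clock: 5.47
eef_pos: [0.5183, 0.2452, 0.2208]
tool_rot: [0.148, 0.989, -0.0, -0.0]
ft_force: [-0.0, 0.3, 0.3]
grip_width: 0.0856
grasp_force: 0.0
clk 5.47 pos [0.5183 0.2452 0.2208] F [-0.03  0.3   0.27] M [ 0.004 -0.008  0.038]
[-0.0021  0.0054  0.1296] [-0.0002 -0.0002 -0.0022]
```

```bash
python3 -m pendant '[-0.002,0.005,0.02,0,0,-0.002,1, -0.002,0.005,0.04,0,0,-0.002,1, -0.002,0.005,0.06,0,0,-0.002,1, -0.002,0.005,0.08,0,0,-0.002,1, -0.002,0.005,0.10,0,0,-0.002,1, -0.002,0.005,0.115,0,0,-0.002,1, -0.002,0.005,0.13,0,0,-0.002,1, -0.002,0.005,0.13,0,0,-0.002,1, -0.002,0.005,0.13,0,0,-0.002,1, -0.002,0.005,0.13,0,0,-0.002,1]'; python3 go.py .52 .2475 .156 2.8516
python3 - <<'E'
from h import *
s=C["side"]["pixels"][170:290,280:400,::-1];cv2.imwrite("pics/c4.png",cv2.convertScaleAbs(cv2.resize(s,None,fx=5,fy=5,interpolation=cv2.INTER_CUBIC),alpha=1.7))
E
```

```text
clock: 6.3
eef_pos: [0.5201, 0.2481, 0.1562]
tool_rot: [0.143, 0.99, 0.0, -0.0]
ft_force: [0.7, 0.0, 0.1]
grip_width: 0.0858
grasp_force: 0.0
clk 6.3 pos [0.5201 0.2481 0.1562] F [0.72 0.   0.07] M [0.025 0.012 0.048]
[-0.0002 -0.0013  0.0003] [ 0.     -0.      0.0008]
```

View pics/c4.png

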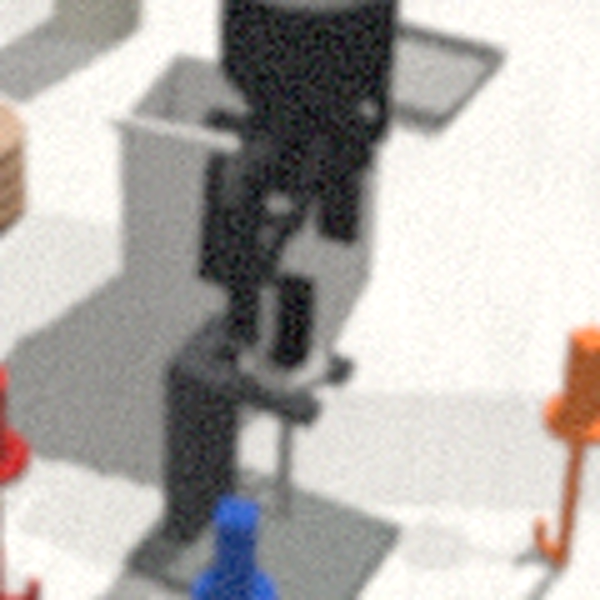

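The crop shows the black handle at (293,320) midway between the near finger (240,330) and far finger (345,240), clear of the prongs. I close the gripper.

```bash
python3 -m pendant '[0,0,0,0,0,0,0,0,0,0,0,0,0,0,0,0,0,0,0,0,0,0,0,0,0,0,0,0,0,0,0,0,0,0,0,0,0,0,0,0,0,0,0,0,0,0,0,0,0,0,0,0,0,0,0,0,0,0,0,0,0,0,0,0,0,0,0,0,0,0]'; python3 go.py .52 .248 .20 2.8516
```

```text
clock: 7.23
eef_pos: [0.5199, 0.2481, 0.1559]
tool_rot: [0.143, 0.99, 0.0, -0.0]
ft_force: [-0.1, 1.1, 0.3]
grip_width: 0.0144
grasp_force: 62.2
clk 7.23 pos [0.5199 0.2481 0.1559] F [-0.13  1.08  0.28] M [ 0.131  0.009 -0.01 ]
[-0.0002 -0.0001 -0.0882] [-0.     -0.0002  0.0008]
```

```bash
python3 -m pendant '[0,0,-0.01,0,0,0,0, 0,0,-0.03,0,0,0,0, 0,0,-0.06,0,0,0,0, 0,0,-0.09,0,0,0,0, 0,0,-0.12,0,0,0,0, 0,0,-0.15,0,0,0,0, 0,0,-0.18,0,0,0,0, 0,0,-0.21,0,0,0,0, 0,0,-0.24,0,0,0,0, 0,0,-0.24,0,0,0,0]'; python3 go.py .545 .0347 .28 2.977
python3 - <<'E'
from h import *
s=C["side"]["pixels"];s=s[130:250,280:400,::-1];cv2.imwrite("pics/c5.png",cv2.convertScaleAbs(cv2.resize(s,None,fx=5,fy=5,interpolation=cv2.INTER_CUBIC),alpha=1.7))
E
```

```text
clock: 8.07
eef_pos: [0.5212, 0.2485, 0.28]
tool_rot: [0.143, 0.99, 0.002, 0.002]
ft_force: [0.4, 0.1, -0.4]
grip_width: 0.0143
grasp_force: 62.0
clk 8.07 pos [0.5212 0.2485 0.28  ] F [ 0.35  0.06 -0.41] M [ 0.046 -0.07   0.015]
[-0.1669 -0.3965 -0.0009] [ 0.0012  0.0015 -0.0392]
```

View pics/c5.png

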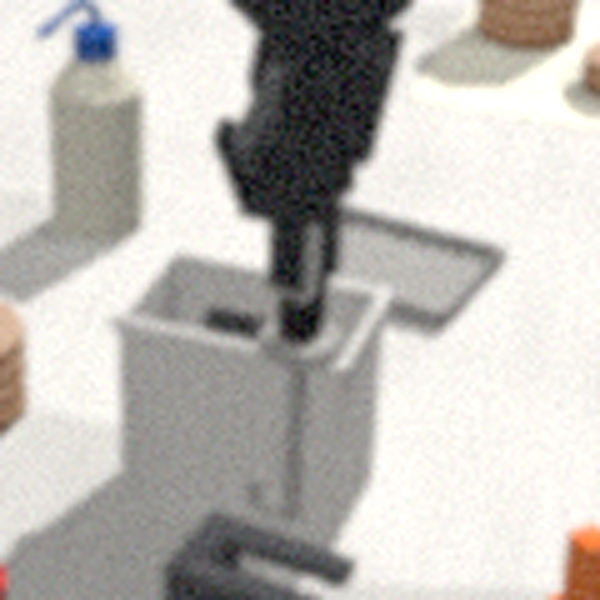

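The rod is held and clear of the fork: collar at crop (300,345), shaft end (294,518), toe tip (256,487). I compare these with predictions to find the rod's offset in the grip.

```bash
python3 - <<'E'
from h import *
o=bot.get_obs();p=np.array(o["eef_pos"])
for yaw in(-.29,-.39,-.19):
    P=world([p[0],p[1],yaw],[[0,0,p[2]-.036+.003],[0,0,p[2]-.036-.092],[.018,0,p[2]-.036-.0745]])
    u=(proj("side",P)-[280,130])*5+2; print(yaw,np.round(u,0).tolist())
# shaft axis line, subpixel: darkest columns
g=np.mean([cv2.cvtColor(bot.camera("side")["pixels"],cv2.COLOR_RGB2GRAY).astype(float) for _ in range(4)],0)
print(np.round(g[198:238,328:346]).astype(int))
E
```

```text
-0.29 [[307.0, 347.0], [298.0, 523.0], [264.0, 481.0]]
-0.39 [[307.0, 347.0], [298.0, 523.0], [266.0, 479.0]]
-0.19 [[307.0, 347.0], [298.0, 523.0], [263.0, 483.0]]
[[109 104  99  94  92  92  96  84  57  38  32  26  21  17  29  56  80  98]
 [110 110 113 106  97  89  86  77  63  57  50  47  42  43  60  80  97 108]
 [ 96  97 102 102  91  76  73  72  71  69  66  64  66  78  87 100 109 111]
 [ 89  92  90  90  82  72  69  72  68  73  74  74  79  93 100 108 105 102]
 [ 88  88  91  90  86  77  74  73  71  71  73  75  81  86  95  94  90  81]
 [ 90  89  89  90  89  84  82  76  73  75  69  70  76  76  77  77  76  73]
 [ 90  90  88  88  90  88  87  85  80  80  75  68  66  69  72  75  77  79]
 [ 90  89  88  90  90  88  90  88  88  88  80  72  68  69  74  80  85  86]
 [ 88  90  89  90  90  90  90  90  90  87  80  71  66  69  81  85  88  88]
 [ 90  86  88  88  90  90  88  88  88  90  81  72  66  68  82  87  91  89]
 [ 89  90  90  88  90  90  90  90  90  88  80  75  69  69  81  88  89  90]
 [ 88  89  89  90  88  89  89  89  92  86  81  73  65  70  80  86  90  91]
 [ 89  90  89  91  90  88  91  87  
[... 1365 characters left out ...]
 70  80  85  90  90  89]
 [ 88  87  81  73  70  81  87  88  86  82  71  69  70  81  90  90  88  86]
 [ 87  85  79  71  74  82  90  92  89  82  74  70  72  83  88  87  89  90]
 [ 89  88  82  74  74  85  88  90  91  79  70  69  74  83  89  91  88  88]
 [ 86  88  84  79  75  78  83  82  83  80  70  68  73  82  87  88  87  90]
 [ 80  84  85  82  82  79  78  80  79  76  70  69  76  85  90  90  88  88]
 [ 67  71  75  77  79  84  81  81  78  77  73  73  79  86  88  90  89  88]
 [ 57  57  60  69  74  74  78  81  82  80  82  82  81  86  89  90  88  88]
 [ 53  52  54  56  60  61  69  74  79  80  82  83  84  88  89  88  86  87]
 [ 46  48  52  56  53  53  56  61  66  68  74  78  83  86  88  87  88  88]]
```

Predictions agree within about 1 mm: the shaft at column 339.3 against 339.2, and the foot row 234 against 234.2. The rod sits nominally in the grip. Next, over the can on the −x side of the bar.

```bash
python3 go.py .5578 .0326 .28 2.9716
```

```text
clk 8.47 pos [0.5195 0.2478 0.2747] F [-0.2  -0.62 -1.73] M [-0.011  0.03   0.004]
[-0.1956 -0.3909 -0.0103] [-0.0005 -0.0007 -0.0375]
```

```bash
python3 -m pendant '[-0.01,-0.02,-0.005,0,0,-0.004,0, -0.035,-0.07,-0.01,0,0,-0.008,0, -0.065,-0.13,-0.01,0,0,-0.012,0, -0.095,-0.19,-0.01,0,0,-0.017,0, -0.125,-0.25,-0.01,0,0,-0.022,0, -0.155,-0.31,-0.01,0,0,-0.027,0, -0.18,-0.36,-0.01,0,0,-0.032,0, -0.192,-0.385,-0.01,0,0,-0.0375,0, -0.1956,-0.391,-0.01,0,0,-0.0375,0, -0.1956,-0.391,-0.01,0,0,-0.0375,0]'; python3 go.py .5578 .0326 .1785 2.9716
```

```text
clock: 9.3
eef_pos: [0.5582, 0.0319, 0.2803]
tool_rot: [0.086, 0.996, -0.0, -0.001]
ft_force: [-1.3, 0.0, -1.2]
grip_width: 0.0148
grasp_force: 61.9
clk 9.3 pos [0.5582 0.0319 0.2803] F [-1.26  0.03 -1.21] M [ 0.066  0.032 -0.017]
[0.0007 0.0013 0.2036] [-0.0001 -0.0005 -0.0008]
```

```bash
python3 -m pendant '[0,0,0.02,0,0,0,0, 0,0,0.045,0,0,0,0, 0,0,0.07,0,0,0,0, 0,0,0.095,0,0,0,0, 0,0,0.12,0,0,0,0, 0,0,0.145,0,0,0,0, 0,0,0.17,0,0,0,0, 0,0,0.19,0,0,0,0, 0,0,0.203,0,0,0,0, 0,0,0.203,0,0,0,0]'; python3 go.py .5578 .0326 .1785 2.9716
```

```text
clock: 10.13
eef_pos: [0.5568, 0.0337, 0.1772]
tool_rot: [0.084, 0.996, -0.0, -0.002]
ft_force: [0.2, 0.0, -1.4]
grip_width: 0.0142
grasp_force: 61.9
clk 10.13 pos [0.5568 0.0337 0.1772] F [ 0.25  0.03 -1.39] M [-0.037  0.001 -0.037]
[-0.0024 -0.0018 -0.0026] [-0.0003 -0.0014  0.0005]
```

```bash
python3 -m pendant '[-0.005,-0.001,0,0,0,0,0, -0.01,-0.002,0,0,0,0,0, -0.015,-0.002,0,0,0,0,0, -0.02,-0.002,0,0,0,0,0, -0.025,-0.002,0,0,0,0,0, -0.03,-0.002,0,0,0,0,0, -0.034,-0.002,0,0,0,0,0, -0.038,-0.002,0,0,0,0,0, -0.042,-0.002,0,0,0,0,0, -0.042,-0.002,0,0,0,0,0]'; python3 go.py .5578 .0326 .1785 2.9716;  python3 -m pendant '[-0.001,0,0,0,0,0,0, -0.002,0,0,0,0,0,0, -0.003,0,0,0,0,0,0, -0.004,0,0,0,0,0,0, -0.005,0,0,0,0,0,0, -0.006,0,0,0,0,0,0, -0.006,0,0,0,0,0,0,-0.006,0,0,0,0,0,0,-0.006,0,0,0,0,0,0,-0.006,0,0,0,0,0,0]'; python3 go.py .5578 .0326 .1785 2.9716
```

```text
clock: 10.97
eef_pos: [0.5791, 0.0281, 0.1792]
tool_rot: [0.085, 0.996, -0.0, -0.0]
ft_force: [-0.8, -0.8, -1.1]
grip_width: 0.0144
grasp_force: 61.9
clk 10.97 pos [0.5791 0.0281 0.1792] F [-0.8  -0.81 -1.13] M [-0.011 -0.041 -0.007]
[0.0434 0.0016 0.0015] [-0.0001 -0.0002  0.    ]
clock: 11.8
eef_pos: [0.5816, 0.0277, 0.1792]
tool_rot: [0.085, 0.996, -0.0, -0.0]
ft_force: [-0.4, 0.2, -1.2]
grip_width: 0.0141
grasp_force: 61.9
clk 11.8 pos [0.5816 0.0277 0.1792] F [-0.39  0.16 -1.22] M [-0.025  0.025 -0.044]
[0.0485 0.0016 0.0015] [-0.0001 -0.0003  0.    ]
```

```bash
python3 -m pendant '[-0.001,0,0,0,0,0,0, -0.002,0,0,0,0,0,0, -0.003,0,0,0,0,0,0, -0.004,0,0,0,0,0,0, -0.005,0,0,0,0,0,0, -0.006,0,0,0,0,0,0, -0.006,0,0,0,0,0,0,-0.006,0,0,0,0,0,0,-0.006,0,0,0,0,0,0,-0.006,0,0,0,0,0,0]'; python3 go.py .5578 .0326 .1785 2.9716
```

```text
clock: 12.63
eef_pos: [0.5843, 0.0272, 0.1792]
tool_rot: [0.085, 0.996, -0.0, -0.001]
ft_force: [0.1, 0.5, -0.6]
grip_width: 0.0145
grasp_force: 62.0
clk 12.63 pos [0.5843 0.0272 0.1792] F [ 0.13  0.5  -0.64] M [0.104 0.504 0.011]
[0.0541 0.0016 0.0014] [-0.0001 -0.0004  0.0001]
```

```bash
cat > ft.py <<'E'
from workcell import bot;import numpy as np
f=[]
for i in range(3): bot.camera("side");o=bot.get_obs();f.append(np.r_[o["ft_force"],o["ft_torque"]])
print(round(o["clock"],2),np.round(o["eef_pos"],4));print(np.round(f,2))
E
python3 ft.py
```

```text
12.78 [0.5844 0.0272 0.1792]
[[-2.16  0.56 -1.54  0.08  0.57  0.07]
 [-1.91  0.56  0.02  0.08  0.5  -0.04]
 [-1.63 -0.15 -0.66  0.08  0.54 -0.03]]
```

Contact is clear: Fx ≈ −2 N with My ≈ 0.53, against ~0 before. I back off 1 mm and raise the hook so the bar sits in the throat.

```bash
python3 -m pendant '[0.002,0,0,0,0,0,0, 0.002,0,-0.004,0,0,0,0, 0.002,0,-0.008,0,0,0,0, 0.002,0,-0.012,0,0,0,0, 0.002,0,-0.017,0,0,0,0, 0.002,0,-0.022,0,0,0,0, 0.002,0,-0.027,0,0,0,0, 0.002,0,-0.031,0,0,0,0, 0.002,0,-0.034,0,0,0,0, 0.002,0,-0.034,0,0,0,0]'; python3 ft.py
```

```text
clock: 13.62
eef_pos: [0.5838, 0.0274, 0.1968]
tool_rot: [0.085, 0.996, -0.0, 0.0]
ft_force: [-0.2, 0.0, -0.4]
grip_width: 0.0146
grasp_force: 61.9
13.77 [0.5836 0.0274 0.1964]
[[-0.66  0.37 -1.32  0.04  0.35 -0.04]
 [-1.57  0.5  -0.53  0.02  0.28  0.06]
 [-1.46  0.26 -0.47  0.06  0.29 -0.01]]
```

```bash
python3 -m pendant '[-0.002,0,0,0,0,0,0, -0.004,0,0,0,0,0,0, -0.006,0,0,0,0,0,0, -0.008,0,0,0,0,0,0, -0.01,0,0,0,0,0,0, -0.012,0,0,0,0,0,0, -0.014,0,0,0,0,0,0, -0.016,0,0,0,0,0,0, -0.018,0,0,0,0,0,0, -0.020,0,0,0,0,0,0]'; python3 ft.py
```

```text
clock: 14.6
eef_pos: [0.5935, 0.0257, 0.1963]
tool_rot: [0.085, 0.996, -0.0, -0.0]
ft_force: [-2.0, 0.8, -0.9]
grip_width: 0.0146
grasp_force: 62.0
14.75 [0.5934 0.0257 0.1963]
[[-1.31  0.78 -0.24  0.08  0.7   0.02]
 [-1.59  0.7  -0.22  0.11  0.65 -0.01]
 [-1.91  1.28 -0.91  0.07  0.65  0.09]]
```

```bash
python3 -m pendant '[-0.001,0,0,0,0,0,0, -0.002,0,0,0,0,0,0, -0.003,0,0,0,0,0,0, -0.004,0,0,0,0,0,0, -0.005,0,0,0,0,0,0, -0.006,0,0,0,0,0,0, -0.007,0,0,0,0,0,0, -0.008,0,0,0,0,0,0, -0.008,0,0,0,0,0,0, -0.008,0,0,0,0,0,0]'; python3 ft.py;  python3 -m pendant '[-0.0005,0,0,0,0,0,0, -0.001,0,0,0,0,0,0, -0.0015,0,0,0,0,0,0, -0.002,0,0,0,0,0,0, -0.0025,0,0,0,0,0,0, -0.003,0,0,0,0,0,0, -0.0035,0,0,0,0,0,0, -0.004,0,0,0,0,0,0, -0.004,0,0,0,0,0,0, -0.004,0,0,0,0,0,0]'; python3 ft.py
```

```text
clock: 15.58
eef_pos: [0.5975, 0.025, 0.1962]
tool_rot: [0.085, 0.996, -0.0, -0.0]
ft_force: [-1.1, 0.2, -1.4]
grip_width: 0.0143
grasp_force: 61.9
15.73 [0.5974 0.025  0.1962]
[[-1.82  0.48 -0.73  0.1   0.41 -0.03]
 [-1.28  0.12 -1.81  0.14  0.4   0.01]
 [-1.3   0.29 -1.47  0.12  0.44  0.02]]
clock: 16.57
eef_pos: [0.5994, 0.0247, 0.1962]
tool_rot: [0.085, 0.996, -0.0, -0.0]
ft_force: [-1.5, 0.1, -1.3]
grip_width: 0.0145
grasp_force: 61.9
16.72 [0.5994 0.0247 0.1962]
[[-2.51  0.45 -1.51  0.06  0.42  0.01]
 [-1.38 -0.26 -1.66  0.05  0.4   0.04]
 [-1.51  0.37 -1.76  0.08  0.36 -0.01]]
```

```bash
python3 -m pendant '[-0.0005,0,0,0,0,0,0, -0.001,0,0,0,0,0,0, -0.0015,0,0,0,0,0,0, -0.002,0,0,0,0,0,0, -0.0025,0,0,0,0,0,0, -0.003,0,0,0,0,0,0, -0.0035,0,0,0,0,0,0, -0.004,0,0,0,0,0,0, -0.004,0,0,0,0,0,0, -0.004,0,0,0,0,0,0]'; python3 ft.py
```

```text
clock: 17.55
eef_pos: [0.6014, 0.0243, 0.1962]
tool_rot: [0.085, 0.996, -0.0, -0.0]
ft_force: [-1.2, -0.6, -1.7]
grip_width: 0.0142
grasp_force: 61.9
17.7 [0.6014 0.0243 0.1962]
[[-1.8   0.13 -1.54  0.09  0.4   0.03]
 [-0.42  0.4  -1.39  0.06  0.41 -0.01]
 [-1.88  0.82 -0.5   0.04  0.4  -0.03]]
```

```bash
python3 -m pendant '[-0.0005,0,0,0,0,0,0, -0.001,0,0,0,0,0,0, -0.0015,0,0,0,0,0,0, -0.002,0,0,0,0,0,0, -0.0025,0,0,0,0,0,0, -0.003,0,0,0,0,0,0, -0.003,0,0,0,0,0,0, -0.003,0,0,0,0,0,0, -0.003,0,0,0,0,0,0, -0.003,0,0,0,0,0,0]'; python3 ft.py
```

```text
clock: 18.53
eef_pos: [0.6027, 0.0241, 0.1962]
tool_rot: [0.085, 0.996, -0.0, -0.0]
ft_force: [-1.9, 1.0, -0.7]
grip_width: 0.0145
grasp_force: 62.0
18.68 [0.6028 0.0241 0.1963]
[[-2.26  0.49 -0.98  0.18  0.79  0.  ]
 [-2.11  1.16 -0.8   0.15  0.74  0.03]
 [-1.62  0.42 -0.56  0.14  0.79 -0.03]]
```

```bash
python3 -m pendant '[-0.0004,0,0,0,0,0,0, -0.0008,0,0,0,0,0,0, -0.0012,0,0,0,0,0,0, -0.0016,0,0,0,0,0,0, -0.002,0,0,0,0,0,0, -0.002,0,0,0,0,0,0, -0.002,0,0,0,0,0,0, -0.002,0,0,0,0,0,0, -0.002,0,0,0,0,0,0, -0.002,0,0,0,0,0,0]'; python3 ft.py
```

```text
clock: 19.52
eef_pos: [0.6037, 0.0239, 0.1963]
tool_rot: [0.085, 0.996, -0.0, -0.0]
ft_force: [-3.6, 0.9, 0.7]
grip_width: 0.0143
grasp_force: 62.1
19.67 [0.6037 0.0239 0.1963]
[[-3.72  0.96  0.01  0.23  1.13  0.01]
 [-3.07  0.99  0.57  0.26  1.19  0.03]
 [-3.17 -0.29 -0.12  0.19  1.16  0.03]]
```

```bash
python3 -m pendant '[-0.0004,0,0,0,0,0,0, -0.0008,0,0,0,0,0,0, -0.0012,0,0,0,0,0,0, -0.0016,0,0,0,0,0,0, -0.002,0,0,0,0,0,0, -0.002,0,0,0,0,0,0, -0.002,0,0,0,0,0,0, -0.002,0,0,0,0,0,0, -0.002,0,0,0,0,0,0, -0.002,0,0,0,0,0,0]'; python3 ft.py
```

```text
clock: 20.5
eef_pos: [0.6047, 0.0238, 0.1962]
tool_rot: [0.085, 0.996, -0.0, -0.0]
ft_force: [-4.1, 1.0, 1.2]
grip_width: 0.0146
grasp_force: 62.2
20.65 [0.6047 0.0238 0.1962]
[[-4.49  1.39  0.96  0.34  1.43  0.02]
 [-4.47  1.05  0.86  0.38  1.4   0.07]
 [-4.21  0.85  1.7   0.31  1.41 -0.08]]
```

```bash
python3 -m pendant '[-0.0004,0,0,0,0,0,0, -0.0008,0,0,0,0,0,0, -0.0012,0,0,0,0,0,0, -0.0016,0,0,0,0,0,0, -0.002,0,0,0,0,0,0, -0.0024,0,0,0,0,0,0, -0.0028,0,0,0,0,0,0, -0.0032,0,0,0,0,0,0, -0.0036,0,0,0,0,0,0, -0.004,0,0,0,0,0,0]'; python3 ft.py
```

```text
clock: 21.48
eef_pos: [0.6065, 0.0235, 0.196]
tool_rot: [0.085, 0.996, -0.0, -0.001]
ft_force: [-4.7, 1.7, -1.8]
grip_width: 0.0145
grasp_force: 61.8
21.63 [0.6065 0.0235 0.196 ]
[[-3.96  2.03 -2.18  0.65  1.42 -0.01]
 [-3.95  2.4  -2.39  0.67  1.48 -0.02]
 [-3.66  1.25 -2.8   0.6   1.49 -0.03]]
```

```bash
python3 -m pendant '[-0.0004,0,0,0,0,0,0, -0.0008,0,0,0,0,0,0, -0.0012,0,0,0,0,0,0, -0.0016,0,0,0,0,0,0, -0.002,0,0,0,0,0,0, -0.002,0,0,0,0,0,0, -0.002,0,0,0,0,0,0, -0.002,0,0,0,0,0,0, -0.002,0,0,0,0,0,0, -0.002,0,0,0,0,0,0]'; python3 ft.py
```

```text
clock: 22.47
eef_pos: [0.6077, 0.0233, 0.1962]
tool_rot: [0.085, 0.996, -0.0, -0.0]
ft_force: [-3.9, 2.1, -3.1]
grip_width: 0.0146
grasp_force: 61.6
22.62 [0.6077 0.0233 0.1962]
[[-5.19  2.13 -3.42  0.71  1.34  0.03]
 [-3.9   3.05 -2.69  0.74  1.3   0.05]
 [-4.23  1.78 -3.83  0.81  1.34 -0.05]]
```

```bash
python3 - <<'E'
from h import *
t=C["top"]["pixels"][165:245,285:365,::-1];s=C["side"]["pixels"][150:230,290:370,::-1]
k=lambda a:cv2.convertScaleAbs(cv2.resize(a,(400,400),interpolation=cv2.INTER_CUBIC),alpha=1.9)
cv2.imwrite("pics/c6.png",np.hstack([k(t),k(s)]))
E
```

```text
(no output)
```

View pics/c6.png

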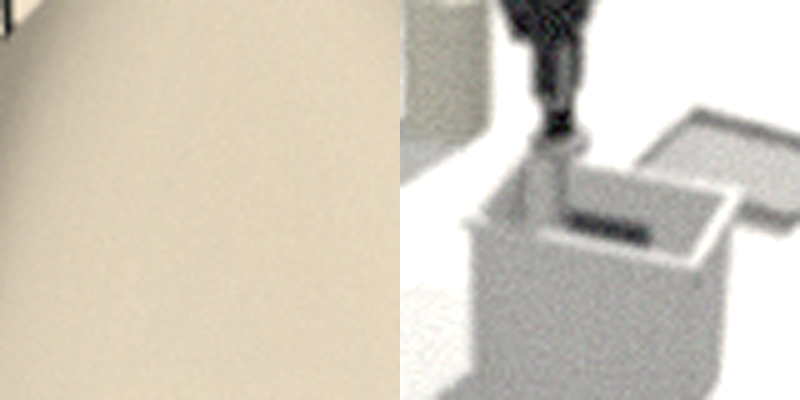

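The top view is blocked by the arm. The side view shows the rod upright in the can, with the collar at (557,140). Force has been above 4 N for several mm of tool travel, at bar x ≈ 35 mm where the stop was expected, so this looks like the stop with the basket tipping or the rod flexing. I back off and watch the force.

```bash
python3 -m pendant '[0.0006,0,0,0,0,0,0, 0.0012,0,0,0,0,0,0, 0.0018,0,0,0,0,0,0, 0.0024,0,0,0,0,0,0, 0.003,0,0,0,0,0,0, 0.0036,0,0,0,0,0,0, 0.0042,0,0,0,0,0,0, 0.005,0,0,0,0,0,0, 0.006,0,0,0,0,0,0, 0.006,0,0,0,0,0,0]'; python3 ft.py
```

```text
clock: 23.55
eef_pos: [0.6054, 0.0235, 0.1967]
tool_rot: [0.085, 0.996, -0.0, 0.0]
ft_force: [-1.4, 0.6, -2.4]
grip_width: 0.0145
grasp_force: 61.7
23.7 [0.6053 0.0235 0.1966]
[[-1.15 -0.33 -1.87  0.19  0.53 -0.07]
 [-1.43 -0.24 -1.91  0.16  0.49 -0.01]
 [-1.07  0.51 -2.13  0.16  0.5  -0.01]]
```

```bash
python3 -m pendant '[-0.0006,0,0,0,0,0,0, -0.0012,0,0,0,0,0,0, -0.0018,0,0,0,0,0,0, -0.0024,0,0,0,0,0,0, -0.003,0,0,0,0,0,0, -0.0036,0,0,0,0,0,0, -0.004,0,0,0,0,0,0, -0.004,0,0,0,0,0,0, -0.004,0,0,0,0,0,0, -0.004,0,0,0,0,0,0]'; python3 ft.py
```

```text
clock: 24.53
eef_pos: [0.6066, 0.0234, 0.1963]
tool_rot: [0.085, 0.996, -0.0, -0.0]
ft_force: [-2.5, 0.5, 1.1]
grip_width: 0.0146
grasp_force: 62.1
24.68 [0.6067 0.0234 0.1963]
[[-3.28  0.21  1.09  0.1   1.12 -0.04]
 [-2.78  0.89  1.31  0.11  1.13  0.05]
 [-4.22  0.93  2.44  0.08  1.2   0.02]]
```

```bash
python3 -m pendant '[-0.0006,0,0,0,0,0,0, -0.0012,0,0,0,0,0,0, -0.0018,0,0,0,0,0,0, -0.0024,0,0,0,0,0,0, -0.003,0,0,0,0,0,0, -0.003,0,0,0,0,0,0, -0.003,0,0,0,0,0,0, -0.003,0,0,0,0,0,0, -0.003,0,0,0,0,0,0, -0.003,0,0,0,0,0,0]'; python3 ft.py
```

```text
clock: 25.52
eef_pos: [0.6078, 0.0233, 0.1962]
tool_rot: [0.085, 0.996, -0.0, -0.001]
ft_force: [-4.2, 0.1, 2.7]
grip_width: 0.0143
grasp_force: 62.2
25.67 [0.6078 0.0233 0.1962]
[[-5.07  0.61  2.22  0.19  1.69 -0.  ]
 [-5.34  0.95  1.95  0.22  1.67 -0.01]
 [-4.96  0.86  2.18  0.22  1.66 -0.01]]
```

```bash
python3 -m pendant '[-0.0006,0,0,0,0,0,0, -0.0012,0,0,0,0,0,0, -0.0018,0,0,0,0,0,0, -0.0024,0,0,0,0,0,0, -0.003,0,0,0,0,0,0, -0.003,0,0,0,0,0,0, -0.003,0,0,0,0,0,0, -0.003,0,0,0,0,0,0, -0.003,0,0,0,0,0,0, -0.003,0,0,0,0,0,0]'; python3 ft.py
```

```text
clock: 26.5
eef_pos: [0.6096, 0.023, 0.196]
tool_rot: [0.085, 0.996, -0.0, -0.001]
ft_force: [-4.8, 1.6, -0.8]
grip_width: 0.0147
grasp_force: 62.0
26.65 [0.6096 0.023  0.196 ]
[[-4.64  1.85 -0.28  0.53  1.55 -0.01]
 [-4.33  2.23 -0.78  0.52  1.49 -0.02]
 [-4.36  2.06 -0.64  0.47  1.48 -0.03]]
```

```bash
python3 - <<'E'
from h import *
o=bot.get_obs();p=np.array(o["eef_pos"])
g=np.mean([cv2.cvtColor(bot.camera("side")["pixels"],cv2.COLOR_RGB2GRAY).astype(float) for _ in range(4)],0)
for z in(.160,.15,.14,.13,.12,.11,.10):print(z,np.round(proj("side",[p[0],p[1],z])[0],1).tolist(),end=" ")
print();print("rows177.. cols 308..");print(np.round(g[168:196,310:330]).astype(int))
E
```

```text
0.16 [320.6, 178.6] 0.15 [320.6, 181.7] 0.14 [320.5, 184.8] 0.13 [320.5, 187.8] 0.12 [320.4, 190.8] 0.11 [320.4, 193.8] 0.1 [320.3, 196.8] 
rows177.. cols 308..
[[142 144 147 144 134 105  66  40  30  26  39  57  63  59  82 118 140 146
  146 145]
 [140 144 144 144 136 118  90  66  44  44  49  61  59  58  85 123 144 147
  146 146]
 [145 144 144 144 142 133 115  88  63  51  54  59  51  54  83 122 143 145
  144 144]
 [144 144 145 145 145 140 132 103  67  44  46  48  42  46  84 124 143 146
  145 144]
 [144 144 143 144 144 147 137 110  66  35  27  26  25  42  85 124 142 146
  144 147]
 [142 142 141 144 146 143 140 110  66  30  12  17  20  42  83 121 138 146
  144 143]
 [145 143 143 146 144 145 136 108  65  27  20  14  14  38  74 109 130 142
  144 144]
 [144 146 144 147 142 137 124  99  61  30  15  14  18  30  64  96 118 132
  141 144]
 [144 145 143 144 138 128 108  83  52  28  23  22  22  40  67  90 107 121
  137 144]
 [146 145 146 143 136 116  95  74  50  40  34  35  46  66  80  92 100 114
  134 142]
 [145 145 144 143 131 108  84  64  59  55  53  61  71  80  88  88  88 108
  129 142]
 [14
[... 741 characters left out ...]
  88  90
   87  87]
 [ 89  82  78  72  75  79  84  87  88  86  81  69  68  79  86  86  90  88
   89  88]
 [ 83  80  78  73  72  80  86  87  89  85  80  72  68  79  86  89  89  88
   89  88]
 [ 83  83  75  72  74  81  84  90  87  86  80  72  70  80  82  86  88  89
   90  88]
 [ 82  80  74  70  72  81  87  89  86  87  82  70  68  68  74  74  80  82
   86  86]
 [ 82  78  72  69  72  80  87  88  87  86  81  73  64  60  55  55  60  66
   68  71]
 [ 83  78  74  70  75  79  85  87  87  86  81  70  62  53  38  39  38  46
   49  51]
 [ 84  82  78  78  79  84  87  88  88  88  83  74  66  53  42  33  34  31
   34  36]
 [ 88  88  86  84  85  85  88  95 100  98  94  84  77  64  54  41  38  37
   28  30]]
```

The shaft has tilted about 4 mm at the hook and the bar is estimated at x ≈ 34 mm, which matches the stop. I relieve the push and try a gentle lift: under a lip the lift would stop after 3 mm.

```bash
python3 -m pendant '[0.001,0,0,0,0,0,0, 0.002,0,0,0,0,0,0, 0.003,0,0,0,0,0,0, 0.004,0,0,0,0,0,0, 0.004,0,-0.003,0,0,0,0, 0.004,0,-0.006,0,0,0,0, 0.004,0,-0.008,0,0,0,0, 0.004,0,-0.010,0,0,0,0, 0.004,0,-0.010,0,0,0,0, 0.004,0,-0.010,0,0,0,0]'; python3 ft.py
```

```text
clock: 27.78
eef_pos: [0.6081, 0.0232, 0.2014]
tool_rot: [0.085, 0.996, -0.0, -0.0]
ft_force: [-1.0, 0.3, -3.3]
grip_width: 0.0143
grasp_force: 61.5
27.93 [0.608  0.0232 0.2014]
[[-1.1   0.24 -3.83  0.15  0.37 -0.04]
 [-0.75  0.59 -2.5   0.18  0.34 -0.03]
 [-0.9   0.34 -3.26  0.11  0.31 -0.  ]]
```

```bash
python3 -m pendant '[0,0,-0.0006,0,0,0,0, 0,0,-0.0012,0,0,0,0, 0,0,-0.0018,0,0,0,0, 0,0,-0.0024,0,0,0,0, 0,0,-0.003,0,0,0,0, 0,0,-0.0036,0,0,0,0, 0,0,-0.004,0,0,0,0, 0,0,-0.004,0,0,0,0, 0,0,-0.004,0,0,0,0, 0,0,-0.004,0,0,0,0]'; python3 ft.py
```

```text
clock: 28.77
eef_pos: [0.6078, 0.0233, 0.2033]
tool_rot: [0.085, 0.996, -0.0, -0.0]
ft_force: [-1.0, 0.2, -4.3]
grip_width: 0.0145
grasp_force: 61.5
28.92 [0.6078 0.0233 0.2033]
[[-0.53 -0.24 -4.31  0.22  0.26 -0.02]
 [-0.53  0.74 -3.31  0.19  0.23 -0.04]
 [-0.26 -0.15 -3.6   0.14  0.21  0.05]]
```

```bash
python3 -m pendant '[0,0,-0.0006,0,0,0,0, 0,0,-0.0012,0,0,0,0, 0,0,-0.0018,0,0,0,0, 0,0,-0.0024,0,0,0,0, 0,0,-0.003,0,0,0,0, 0,0,-0.0036,0,0,0,0, 0,0,-0.004,0,0,0,0, 0,0,-0.004,0,0,0,0, 0,0,-0.004,0,0,0,0, 0,0,-0.004,0,0,0,0]'; python3 ft.py
```

```text
clock: 29.75
eef_pos: [0.6078, 0.0232, 0.2053]
tool_rot: [0.085, 0.996, -0.0, -0.0]
ft_force: [0.2, -1.0, -4.1]
grip_width: 0.0146
grasp_force: 61.5
29.9 [0.6078 0.0232 0.2053]
[[-0.63 -0.24 -3.58 -0.01  0.24  0.01]
 [-0.58  0.01 -4.2  -0.02  0.2  -0.02]
 [-1.73 -0.64 -4.72  0.02  0.21 -0.02]]
```

```bash
python3 -m pendant '[0,0,-0.0006,0,0,0,0, 0,0,-0.0012,0,0,0,0, 0,0,-0.0018,0,0,0,0, 0,0,-0.0024,0,0,0,0, 0,0,-0.003,0,0,0,0, 0,0,-0.003,0,0,0,0, 0,0,-0.003,0,0,0,0, 0,0,-0.003,0,0,0,0, 0,0,-0.003,0,0,0,0, 0,0,-0.003,0,0,0,0]'; python3 ft.py
```

```text
clock: 30.73
eef_pos: [0.6078, 0.0233, 0.2068]
tool_rot: [0.085, 0.996, -0.0, -0.0]
ft_force: [-0.9, -0.1, -3.6]
grip_width: 0.0149
grasp_force: 61.5
30.88 [0.6078 0.0232 0.2068]
[[-0.57  0.57 -4.27  0.11  0.26  0.01]
 [-0.37  0.93 -3.65  0.14  0.26 -0.04]
 [-0.32  0.57 -4.13  0.03  0.23 -0.01]]
```

```bash
python3 -m pendant '[0,0,-0.0006,0,0,0,0, 0,0,-0.0012,0,0,0,0, 0,0,-0.0018,0,0,0,0, 0,0,-0.0024,0,0,0,0, 0,0,-0.003,0,0,0,0, 0,0,-0.0036,0,0,0,0, 0,0,-0.0042,0,0,0,0, 0,0,-0.005,0,0,0,0, 0,0,-0.005,0,0,0,0, 0,0,-0.005,0,0,0,0]'; python3 ft.py
```

```text
clock: 31.72
eef_pos: [0.6078, 0.0232, 0.2093]
tool_rot: [0.085, 0.996, -0.0, -0.0]
ft_force: [-0.7, -0.4, -5.0]
grip_width: 0.0147
grasp_force: 61.5
31.87 [0.6078 0.0232 0.2093]
[[ 0.48  0.03 -2.9   0.    0.24  0.03]
 [-0.47 -0.13 -3.57 -0.01  0.25 -0.  ]
 [ 0.1   0.41 -3.4  -0.    0.22  0.07]]
```

The force stays at basket weight more than 5 mm up, so the bar is clear of the lip. Continuing straight up.

```bash
python3 -m pendant '[0,0,-0.002,0,0,0,0, 0,0,-0.004,0,0,0,0, 0,0,-0.007,0,0,0,0, 0,0,-0.010,0,0,0,0, 0,0,-0.014,0,0,0,0, 0,0,-0.018,0,0,0,0, 0,0,-0.022,0,0,0,0, 0,0,-0.026,0,0,0,0, 0,0,-0.03,0,0,0,0, 0,0,-0.035,0,0,0,0]'; python3 ft.py
```

```text
clock: 32.7
eef_pos: [0.6079, 0.0232, 0.227]
tool_rot: [0.085, 0.996, -0.0, -0.0]
ft_force: [0.6, -0.4, -3.8]
grip_width: 0.0142
grasp_force: 61.5
32.85 [0.6083 0.0232 0.2273]
[[ 0.46  0.65 -3.21  0.    0.01 -0.01]
 [ 0.68 -0.29 -3.06 -0.03  0.04  0.01]
 [-0.32 -0.84 -4.19 -0.02  0.01 -0.02]]
```

```bash
python3 -m pendant '[0,0,-0.01,0,0,0,0, 0,0,-0.03,0,0,0,0, 0,0,-0.06,0,0,0,0, 0,0,-0.09,0,0,0,0, 0,0,-0.12,0,0,0,0, 0,0,-0.15,0,0,0,0, 0,0,-0.18,0,0,0,0, 0,0,-0.21,0,0,0,0, 0,0,-0.235,0,0,0,0, 0,0,-0.245,0,0,0,0]'; python3 ft.py
python3 - <<'E'
from h import *
s=C["side"]["pixels"][90:210,270:390,::-1];cv2.imwrite("pics/c7.png",cv2.convertScaleAbs(cv2.resize(s,None,fx=5,fy=5,interpolation=cv2.INTER_CUBIC),alpha=1.7))
E
```

```text
clock: 33.68
eef_pos: [0.6085, 0.0233, 0.3526]
tool_rot: [0.085, 0.996, 0.0, 0.002]
ft_force: [0.2, -0.9, -3.4]
grip_width: 0.0142
grasp_force: 61.6
33.83 [0.6082 0.0233 0.3498]
[[-0.67 -0.13 -3.05  0.02 -0.09 -0.02]
 [-0.56 -0.23 -3.39  0.05  0.02 -0.02]
 [-0.01 -0.03 -4.13 -0.03 -0.08  0.01]]
```

View pics/c7.png

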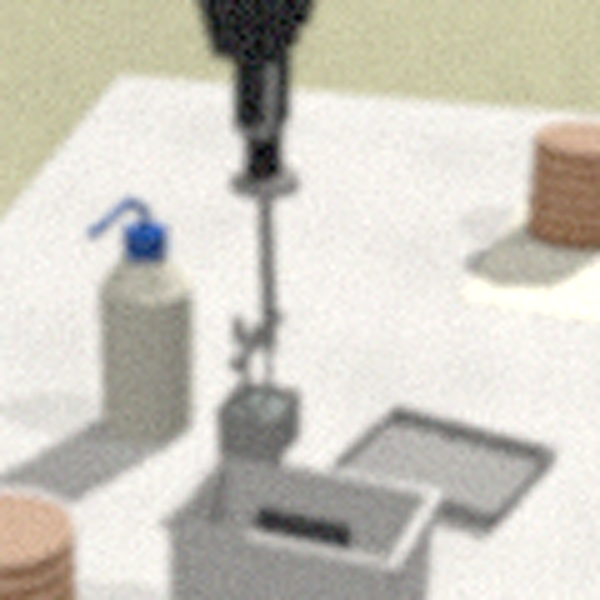

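The basket hangs level on the hook (bar at crop (255,325), basket at (258,420)), clear above the can rim. The tray is at (450,470).

```bash
python3 go.py .5216 -.2452 .345 2.9716; python3 - <<'E'
from h import *
print("bottle",ray("top",[437,152],.01), "tray px", proj("top",[.5285,-.2464,.004]))
E
```

```text
clk 33.93 pos [0.6076 0.0233 0.3483] F [-0.57  0.59 -3.81] M [0.03  0.009 0.053]
[ 0.0787 -0.5583  0.0072] [-0.0002 -0.0007  0.    ]
bottle [ 0.73302267 -0.26719902] tray px [[430.12242671 230.34284075]]
```

```bash
python3 -m pendant '[0.001,-0.005,0,0,0,0,0, 0.003,-0.018,0,0,0,0,0, 0.006,-0.04,0,0,0,0,0, 0.01,-0.07,0,0,0,0,0, 0.015,-0.107,0,0,0,0,0, 0.021,-0.15,0,0,0,0,0, 0.028,-0.197,0,0,0,0,0, 0.035,-0.247,0,0,0,0,0, 0.042,-0.297,0,0,0,0,0, 0.049,-0.345,0,0,0,0,0]'; python3 -m pendant '[0.006,-0.045,0,0,0,0,0, 0.012,-0.085,0,0,0,0,0, 0.017,-0.12,0,0,0,0,0, 0.021,-0.15,0,0,0,0,0, 0.024,-0.174,0,0,0,0,0, 0.0265,-0.192,0,0,0,0,0, 0.028,-0.204,0,0,0,0,0, 0.029,-0.211,0,0,0,0,0, 0.0297,-0.213,0,0,0,0,0, 0.0297,-0.213,0,0,0,0,0]'; python3 ft.py; python3 go.py .5216 -.2452 .21 2.9716
```

```text
clock: 34.87
eef_pos: [0.5531, -0.1453, 0.3496]
tool_rot: [0.086, 0.996, -0.001, -0.0]
ft_force: [1.2, 0.3, -4.1]
grip_width: 0.0148
grasp_force: 61.5
clock: 35.7
eef_pos: [0.522, -0.2449, 0.3493]
tool_rot: [0.085, 0.996, 0.0, -0.0]
ft_force: [1.0, 0.2, -4.4]
grip_width: 0.0147
grasp_force: 61.5
35.85 [ 0.5222 -0.2444  0.3493]
[[ 0.47  0.38 -3.38  0.03 -0.01  0.03]
 [ 0.33 -0.13 -3.93  0.   -0.01 -0.  ]
 [-0.15  0.29 -3.54 -0.02 -0.02  0.02]]
clk 35.85 pos [ 0.5222 -0.2444  0.3493] F [-0.15  0.29 -3.54] M [-0.024 -0.023  0.018]
[ 0.0007 -0.0019  0.2787] [-0.     -0.0002  0.0004]
```

```bash
python3 -m pendant '[0,0,0.01,0,0,0,0, 0,0,0.035,0,0,0,0, 0,0,0.07,0,0,0,0, 0,0,0.11,0,0,0,0, 0,0,0.15,0,0,0,0, 0,0,0.19,0,0,0,0, 0,0,0.22,0,0,0,0, 0,0,0.245,0,0,0,0, 0,0,0.26,0,0,0,0, 0,0,0.266,0,0,0,0]'; python3 -m pendant '[0,0,0.003,0,0,0,0, 0,0,0.006,0,0,0,0, 0,0,0.009,0,0,0,0, 0,0,0.012,0,0,0,0, 0,0,0.015,0,0,0,0, 0,0,0.018,0,0,0,0, 0,0,0.021,0,0,0,0, 0,0,0.024,0,0,0,0, 0,0,0.027,0,0,0,0, 0,0,0.029,0,0,0,0]'; python3 ft.py
```

```text
clock: 36.68
eef_pos: [0.5211, -0.2443, 0.2146]
tool_rot: [0.084, 0.996, 0.0, -0.002]
ft_force: [-0.1, -0.2, -4.0]
grip_width: 0.0147
grasp_force: 61.4
clock: 37.52
eef_pos: [0.5217, -0.2451, 0.2016]
tool_rot: [0.085, 0.996, -0.0, -0.0]
ft_force: [0.1, 0.4, -4.2]
grip_width: 0.0145
grasp_force: 61.4
37.67 [ 0.5217 -0.245   0.2017]
[[ 0.18  0.8  -3.94  0.01 -0.04  0.02]
 [-0.64  0.54 -4.26 -0.03 -0.02  0.06]
 [-0.41  0.01 -4.15 -0.01  0.06 -0.05]]
```

```bash
python3 -m pendant '[0,0,0.0016,0,0,0,0, 0,0,0.0032,0,0,0,0, 0,0,0.0048,0,0,0,0, 0,0,0.0064,0,0,0,0, 0,0,0.008,0,0,0,0, 0,0,0.0096,0,0,0,0, 0,0,0.0112,0,0,0,0, 0,0,0.0128,0,0,0,0, 0,0,0.0144,0,0,0,0, 0,0,0.016,0,0,0,0]'; python3 ft.py
```

```text
clock: 38.5
eef_pos: [0.5218, -0.2451, 0.1938]
tool_rot: [0.085, 0.996, -0.0, -0.0]
ft_force: [-0.6, 0.5, -3.5]
grip_width: 0.0147
grasp_force: 61.4
38.65 [ 0.5218 -0.2451  0.1938]
[[-0.52  0.41 -4.5   0.04  0.06  0.04]
 [-0.93  0.12 -3.6  -0.02 -0.    0.02]
 [ 0.64  0.43 -3.88 -0.03 -0.03 -0.02]]
```

```bash
python3 -m pendant '[0,0,0.0014,0,0,0,0, 0,0,0.0028,0,0,0,0, 0,0,0.0042,0,0,0,0, 0,0,0.0056,0,0,0,0, 0,0,0.007,0,0,0,0, 0,0,0.0084,0,0,0,0, 0,0,0.01,0,0,0,0, 0,0,0.01,0,0,0,0, 0,0,0.01,0,0,0,0, 0,0,0.01,0,0,0,0]'; python3 ft.py
```

```text
clock: 39.48
eef_pos: [0.5218, -0.2451, 0.1888]
tool_rot: [0.085, 0.996, -0.0, -0.0]
ft_force: [-0.4, -0.9, -0.9]
grip_width: 0.0145
grasp_force: 61.8
39.63 [ 0.5218 -0.2451  0.1888]
[[-0.36  0.13 -2.56 -0.04  0.11 -0.01]
 [-0.38 -0.23 -1.46  0.01  0.21  0.01]
 [ 0.31 -0.33 -1.72  0.06  0.11  0.05]]
```

Touchdown: Fz returned to the rod's own weight at TCP ≈ 0.191. I lower the hook 23 mm more, so the toe clears beneath the bar and the foot stays above the rim.

```bash
python3 -m pendant '[0,0,0.004,0,0,0,0, 0,0,0.009,0,0,0,0, 0,0,0.014,0,0,0,0, 0,0,0.02,0,0,0,0, 0,0,0.026,0,0,0,0, 0,0,0.032,0,0,0,0, 0,0,0.037,0,0,0,0, 0,0,0.042,0,0,0,0, 0,0,0.046,0,0,0,0, 0,0,0.046,0,0,0,0]'; python3 ft.py
python3 - <<'E'
from h import *
s=C["side"]["pixels"][130:230,300:400,::-1];cv2.imwrite("pics/c8.png",cv2.convertScaleAbs(cv2.resize(s,None,fx=6,fy=6,interpolation=cv2.INTER_CUBIC),alpha=1.7))
E
```

```text
clock: 40.47
eef_pos: [0.5215, -0.245, 0.1652]
tool_rot: [0.085, 0.996, 0.0, -0.001]
ft_force: [0.2, -0.5, -2.3]
grip_width: 0.0145
grasp_force: 61.8
40.62 [ 0.5218 -0.2451  0.1658]
[[-0.33  0.1  -1.25  0.05  0.19  0.04]
 [-1.33  1.29 -1.63  0.06  0.16  0.  ]
 [-0.57  0.45 -2.07  0.04  0.2   0.01]]
```

View pics/c8.png

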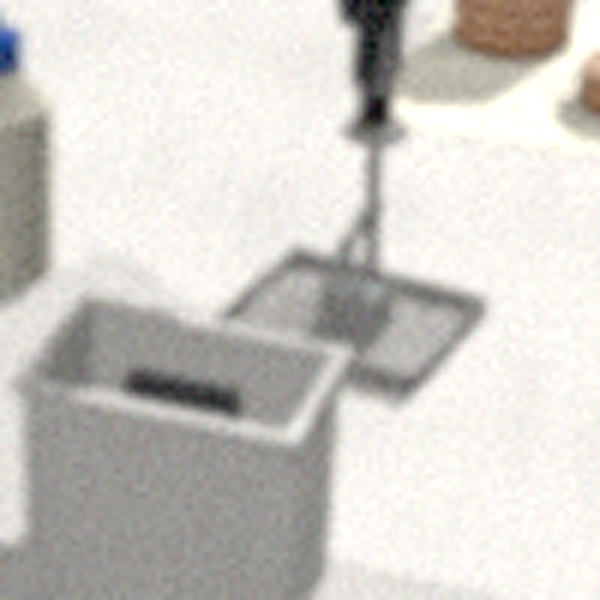

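The basket stands upright in the tray at (350,305), with the hook lowered inside. I retreat along rod −x.

```bash
python3 -m pendant '[0.003,0,0,0,0,0,0, 0.006,0,0,0,0,0,0, 0.01,0,0,0,0,0,0, 0.014,0,0,0,0,0,0, 0.019,0,0,0,0,0,0, 0.024,0,0,0,0,0,0, 0.03,0,0,0,0,0,0, 0.036,0,0,0,0,0,0, 0.042,0,0,0,0,0,0, 0.048,0,0,0,0,0,0]'; python3 ft.py
```

```text
clock: 41.55
eef_pos: [0.4978, -0.241, 0.1659]
tool_rot: [0.085, 0.996, -0.0, -0.0]
ft_force: [-0.1, 0.1, -2.0]
grip_width: 0.0142
grasp_force: 61.8
41.7 [ 0.4979 -0.2411  0.166 ]
[[-1.03 -0.1  -2.41  0.02  0.12  0.02]
 [ 0.11  0.77 -1.32  0.03  0.    0.04]
 [ 0.57  0.18 -1.62 -0.01 -0.01 -0.02]]
```

```bash
python3 -m pendant '[0.01,0,0,0,0,0,0, 0.02,0,0,0,0,0,0, 0.02,0,-0.02,0,0,0,0, 0.02,0,-0.06,0,0,0,0, 0.02,0,-0.10,0,0,0,0, 0.02,0,-0.14,0,0,0,0, 0.02,0,-0.18,0,0,0,0, 0.02,0,-0.22,0,0,0,0, 0.02,0,-0.255,0,0,0,0, 0.02,0,-0.27,0,0,0,0]'; python3 ft.py;  python3 go.py .52 .248 .30 2.8516
```

```text
clock: 42.53
eef_pos: [0.4892, -0.2398, 0.3046]
tool_rot: [0.085, 0.996, -0.001, 0.002]
ft_force: [-0.2, 0.1, -1.0]
grip_width: 0.0147
grasp_force: 61.9
42.68 [ 0.4886 -0.2394  0.3014]
[[ 0.78 -0.65 -0.49 -0.02 -0.07 -0.04]
 [ 0.11 -0.37 -0.48  0.   -0.05  0.  ]
 [ 0.79  0.05 -1.21 -0.03 -0.01 -0.02]]
clk 42.68 pos [ 0.4886 -0.2394  0.3014] F [ 0.79  0.05 -1.21] M [-0.028 -0.014 -0.018]
[0.1028 0.9715 0.002 ] [-0.0002  0.0002  0.0382]
```

```bash
python3 -m pendant '[0.002,0.02,0,0,0,0,0, 0.006,0.06,0,0,0,0,0, 0.012,0.12,0,0,0,0.004,0, 0.02,0.185,0,0,0,0.008,0, 0.027,0.25,0,0,0,0.011,0, 0.034,0.315,0,0,0,0.014,0, 0.04,0.38,0,0,0,0.017,0, 0.047,0.445,0,0,0,0.02,0, 0.054,0.51,0,0,0,0.023,0, 0.061,0.575,0,0,0,0.026,0]'; python3 go.py .52 .248 .30 2.8516
```

```text
clock: 43.52
eef_pos: [0.5056, 0.0514, 0.2993]
tool_rot: [0.125, 0.992, -0.0, -0.002]
ft_force: [0.5, -0.4, -1.1]
grip_width: 0.0147
grasp_force: 61.8
clk 43.52 pos [0.5056 0.0514 0.2993] F [ 0.53 -0.44 -1.15] M [ 0.053 -0.046 -0.027]
[ 0.07    0.3881 -0.0017] [-0.0004 -0.0012  0.0122]
```

```bash
python3 -m pendant '[0.012,0.065,0,0,0,0.003,0, 0.023,0.125,0,0,0,0.006,0, 0.033,0.18,0,0,0,0.009,0, 0.042,0.23,0,0,0,0.012,0, 0.051,0.275,0,0,0,0.012,0, 0.058,0.315,0,0,0,0.012,0, 0.064,0.345,0,0,0,0.012,0, 0.069,0.372,0,0,0,0.012,0, 0.072,0.39,0,0,0,0.012,0, 0.072,0.39,0,0,0,0.012,0]'; python3 ft.py; python3 go.py .52 .248 .26 2.8516; python3 - <<'E'
from h import *
o=bot.get_obs();p=np.array(o["eef_pos"])
g=np.mean([cv2.cvtColor(bot.camera("side")["pixels"],cv2.COLOR_RGB2GRAY).astype(float) for _ in range(2)],0)
P=world([p[0],p[1],-.29],[[0,0,p[2]-.028],[0,0,p[2]-.031-.092],[.018,0,p[2]-.031-.0745]]);u=proj("side",P);print(np.round(u,1).tolist())
r,c=int(u[1,1]),int(u[1,0]);print(r,c);print(np.round(g[r-30:r+8:2,c-16:c+10]).astype(int))
E
```

```text
clock: 44.35
eef_pos: [0.5203, 0.2485, 0.2999]
tool_rot: [0.143, 0.99, -0.0, -0.001]
ft_force: [0.0, 0.4, -1.3]
grip_width: 0.0147
grasp_force: 61.8
44.5 [0.5206 0.2462 0.3007]
[[ 0.62  0.03 -2.03  0.   -0.02  0.05]
 [-0.5  -0.01 -1.89  0.02 -0.06  0.01]
 [-0.46  0.4  -1.66 -0.04 -0.01  0.04]]
clk 44.5 pos [0.5206 0.2462 0.3007] F [-0.46  0.4  -1.66] M [-0.039 -0.006  0.043]
[0.0021 0.0031 0.0814] [-0.0004 -0.0002 -0.    ]
[[341.1, 186.2], [339.3, 222.6], [332.4, 214.0]]
222 339
[[ 48  48  56  58  65  73  72  78  80  81  86  82  75  74  72  72  76  70
   78  78  76  78  72  72  73  76]
 [ 34  31  31  34  32  35  36  42  42  42  49  54  58  58  62  66  66  67
   66  69  73  79  86  90  85  89]
 [ 84  76  70  66  54  53  46  40  38  36  30  32  36  35  30  36  46  61
   66  68  78  84  92  93  88  88]
 [108 110 114 114 109 108 104 100  96  89  81  70  67  60  54  45  54  63
   64  68  80  88  92  92  90  94]
 [ 87  90  92  94  94  96  98 100 105 110 105 114 108 112 107 102  92  82
   70  70  84  94  96  95  98 116]
 [ 90  92  89  88  89  87  87  88  86  88  91  88  92  95  98  96  86  
[... 755 characters left out ...]
86  81  70
   71  70  78  90  89  92  86  88]
 [ 88  89  87  90  92  88  90  88  88  87  80  78  80  86  88  87  82  70
   68  70  78  86  88  89  86  93]
 [ 90  90  92  90  90  88  86  90  86  86  76  68  72  79  88  90  86  75
   70  70  83  91  94  86  88  88]
 [ 86  90  90  88  92  90  88  88  92  86  76  72  72  82  84  90  83  73
   70  72  82  86  91  91  87  87]
 [ 88  91  86  94  89  90  89  88  90  89  85  82  84  84  80  74  75  72
   70  70  83  86  90  90  92  88]
 [ 88  89  92  90  89  86  88  86  87  84  89  89  87  88  90  88  86  85
   82  84  86  88  86  86  92  90]
 [ 86  88  88  89  90  88  87  87  90  88  90  89  90  88  89  88  87  86
   88  88  87  89  90  90  88  90]]
```

```bash
python3 -m pendant '[0.001,0.002,0,0,0,0,0, 0.001,0.0025,0.01,0,0,0,0, 0.001,0.0025,0.03,0,0,0,0, 0.001,0.0025,0.055,0,0,0,0, 0.001,0.0025,0.08,0,0,0,0, 0.001,0.0025,0.1,0,0,0,0, 0.001,0.0025,0.115,0,0,0,0, 0.001,0.0025,0.125,0,0,0,0, 0.001,0.0025,0.13,0,0,0,0, 0.001,0.0025,0.13,0,0,0,0]'; python3 ft.py; python3 go.py .52 .248 .165 2.8516
```

```text
clock: 45.53
eef_pos: [0.5203, 0.2483, 0.2353]
tool_rot: [0.144, 0.99, -0.0, -0.001]
ft_force: [0.3, 0.4, -0.6]
grip_width: 0.0145
grasp_force: 61.8
45.68 [0.5208 0.2485 0.2364]
[[-0.42 -0.27 -1.52  0.02 -0.03  0.03]
 [ 0.14  0.08 -1.23 -0.01 -0.05 -0.03]
 [ 0.91  0.62 -0.34 -0.09 -0.09 -0.  ]]
clk 45.68 pos [0.5208 0.2485 0.2364] F [ 0.91  0.62 -0.34] M [-0.09  -0.093 -0.005]
[ 0.0012 -0.0015  0.1429] [0.0001 0.0001 0.0002]
```

```bash
python3 -m pendant '[0,0,0.005,0,0,0,0, 0,0,0.01,0,0,0,0, 0,0,0.016,0,0,0,0, 0,0,0.022,0,0,0,0, 0,0,0.03,0,0,0,0, 0,0,0.038,0,0,0,0, 0,0,0.045,0,0,0,0, 0,0,0.05,0,0,0,0, 0,0,0.055,0,0,0,0, 0,0,0.06,0,0,0,0]'; python3 ft.py
```

```text
clock: 46.52
eef_pos: [0.5204, 0.2483, 0.2055]
tool_rot: [0.144, 0.99, -0.0, -0.0]
ft_force: [-0.7, 0.3, -1.1]
grip_width: 0.0143
grasp_force: 61.8
46.67 [0.5203 0.2483 0.2056]
[[-0.52 -0.44 -1.64 -0.    0.01  0.09]
 [-0.71  0.27 -0.91  0.02  0.08  0.01]
 [ 1.35 -0.06 -1.01 -0.02 -0.01 -0.05]]
```

```bash
python3 -m pendant '[0,0,0.01,0,0,0,0, 0,0,0.02,0,0,0,0, 0,0,0.031,0,0,0,0, 0,0,0.042,0,0,0,0, 0,0,0.053,0,0,0,0, 0,0,0.063,0,0,0,0, 0,0,0.071,0,0,0,0, 0,0,0.076,0,0,0,0, 0,0,0.08,0,0,0,0, 0,0,0.083,0,0,0,0]'; python3 ft.py;  python3 -m pendant '[0,0,0.0015,0,0,0,0, 0,0,0.003,0,0,0,0, 0,0,0.0045,0,0,0,0, 0,0,0.006,0,0,0,0, 0,0,0.0075,0,0,0,0, 0,0,0.009,0,0,0,0, 0,0,0.0105,0,0,0,0, 0,0,0.012,0,0,0,0, 0,0,0.012,0,0,0,0, 0,0,0.012,0,0,0,0]'; python3 ft.py
```

```text
clock: 47.5
eef_pos: [0.5204, 0.2484, 0.1641]
tool_rot: [0.144, 0.99, -0.0, -0.0]
ft_force: [0.3, 0.5, -1.0]
grip_width: 0.0147
grasp_force: 61.9
47.65 [0.5204 0.2484 0.1644]
[[ 0.32  0.69 -1.51  0.01  0.04  0.01]
 [ 0.22  0.56 -1.45 -0.01 -0.01 -0.04]
 [ 0.31  0.36 -0.44 -0.05 -0.03 -0.04]]
clock: 48.48
eef_pos: [0.5203, 0.2483, 0.1582]
tool_rot: [0.144, 0.99, -0.0, -0.0]
ft_force: [0.1, 0.5, -1.3]
grip_width: 0.0138
grasp_force: 61.9
48.63 [0.5204 0.2483 0.1583]
[[ 0.25 -0.35 -1.54  0.01  0.03 -0.02]
 [ 0.21  0.83 -1.72  0.01  0.03 -0.02]
 [ 1.01 -0.65 -1.74  0.04 -0.05 -0.02]]
```

```bash
python3 -m pendant '[0,0,0.001,0,0,0,0, 0,0,0.002,0,0,0,0, 0,0,0.003,0,0,0,0, 0,0,0.004,0,0,0,0, 0,0,0.005,0,0,0,0, 0,0,0.005,0,0,0,0, 0,0,0.005,0,0,0,0, 0,0,0.005,0,0,0,0, 0,0,0.005,0,0,0,0, 0,0,0.005,0,0,0,0]'; python3 ft.py
```

```text
clock: 49.47
eef_pos: [0.5204, 0.2484, 0.1562]
tool_rot: [0.144, 0.99, -0.0, -0.0]
ft_force: [-1.7, -0.9, 3.9]
grip_width: 0.0142
grasp_force: 62.5
49.62 [0.5204 0.2484 0.1561]
[[-1.96  0.24  3.39 -0.2   0.28 -0.04]
 [-1.85 -0.27  3.94 -0.14  0.39 -0.02]
 [-1.92 -0.14  3.69 -0.15  0.42  0.05]]
```

The collar is seated on the prongs (Fz now +3.7 N upward). I release and retreat upward.

```bash
python3 -m pendant '[0,0,0,0,0,0,0.2, 0,0,0,0,0,0,0.4, 0,0,0,0,0,0,0.6, 0,0,0,0,0,0,0.8, 0,0,0,0,0,0,1, 0,0,0,0,0,0,1, 0,0,0,0,0,0,1, 0,0,0,0,0,0,1, 0,0,0,0,0,0,1, 0,0,0,0,0,0,1]'; python3 -m pendant '[0,0,-0.01,0,0,0,1, 0,0,-0.03,0,0,0,1, 0,0,-0.06,0,0,0,1, 0,0,-0.1,0,0,0,1, 0,0,-0.14,0,0,0,1, 0,0,-0.18,0,0,0,1, 0,0,-0.22,0,0,0,1, 0,0,-0.26,0,0,0,1, 0,0,-0.28,0,0,0,1, 0,0,-0.28,0,0,0,1]'; python3 ft.py
python3 - <<'E'
from h import *
a=C["side"]["pixels"][150:290,290:410,::-1]
cv2.imwrite("pics/c9.png",cv2.convertScaleAbs(cv2.resize(a,(480,560),interpolation=cv2.INTER_CUBIC),alpha=1.7))
E
```

```text
clock: 50.45
eef_pos: [0.5204, 0.2483, 0.1558]
tool_rot: [0.144, 0.99, -0.0, -0.0]
ft_force: [0.3, 1.0, -0.1]
grip_width: 0.0859
grasp_force: 0.0
clock: 51.28
eef_pos: [0.5218, 0.249, 0.3001]
tool_rot: [0.144, 0.99, 0.002, 0.003]
ft_force: [0.3, -0.2, -0.3]
grip_width: 0.0858
grasp_force: 0.0
51.43 [0.5202 0.2483 0.2955]
[[ 0.42 -0.91 -0.07  0.02 -0.05 -0.04]
 [ 0.57 -0.21  0.45 -0.03  0.04  0.01]
 [-0.24  0.34  0.1   0.06  0.05  0.01]]
```

View pics/c9.png

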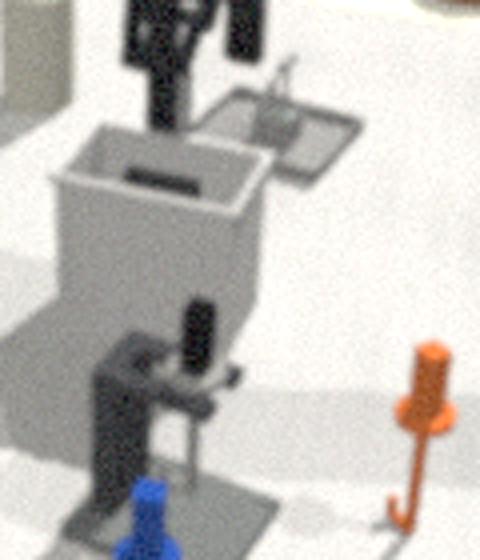

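The picture shows the rod back in its fork (handle (198,335), shaft (193,455)) and the basket upright and free in the tray at (275,120). The gripper is clear, so I hand in.

```bash
python3 -c "
from workcell import bot
print(bot.job_done())"
```

```text
the job is handed in; nothing more can be done
None
```

The job is handed in at about 51 s of the 67 s allowed: the last picture shows the basket upright and unhooked in the drip tray and the rod back in its fork; the highest hook force I read was about 6 N, sampled between moves, so brief peaks could have been missed.

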